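# Pick a pipe from the parts bin and clamp it in the welding fixture

## Robot

A 7-joint arm with a two-finger parallel gripper is mounted at the origin on the work surface; the furniture and walls round the work are solid. World frame = base frame: x ahead of the robot, y to its left, z up, the work surface at z = 0. Lengths are in m, angles in rad, forces in N, time in s.
With the tool pointing down it reaches from about 0.4 to 0.85 m from the base axis. Payload 10.4 kg.
Tool frame: the origin (TCP) lies at the very end of the fingers, on their centre line; the grasp point (between the pads) lies r.hold_point_z behind it (r.hold_point_z is the distance from the TCP to the grasp point, in m); z points along the fingers, y is the direction in which the jaws open and shut (so a half turn about z gives the same grasp; the last joint's range is limited). The gripper opens to 87 mm and grips with 3 to 60 N. Pads are 19 mm wide; open, the fingers measure 117 mm over their backs; the gripper's body (75 mm by 190 mm) begins 51 mm behind the grasp point.
Start: joints at [-0.023, 0.332, -0.065, 1.46, 0.022, 1.35, -0.088], TCP at [0.625, 0, 0.223] pointing down, gripper open.
Joint ranges: [-2.6, 2.6], [-0.5, 2.12], [-1.47, 1.34], [0.16, 2.42], [-1.27, 4.41], [0.06, 2.06], [-2.6, 2.6]. Speed limits (rad/s): [2.22, 2.22, 2.79, 2.79, 3.14, 3.14, 3.14].

## Interface

Orientations are given as a unit quaternion [x, y, z, w].
In Python, from bench import r gives the robot as it stands.
- The arm moves only by the tool send_rows, never from a script. Its argument "commands" is a list of rows, each a list of 7 numbers: the shift along the world's x, y, z normalised to -1 to 1, where 1 is 0.03 m, then the turn, a rotation vector about the world's x, y, z normalised to -1 to 1, where 1 is 5 degrees, then the gripper command: -1 is fully open, 1 is shut, values between are in proportion. In form: [[tx, ty, tz, ax, ay, az, jaw], ...]. A call has 1 to 10 rows; each row shifts and turns the pose as measured when the row begins; what a row does not reach is not made up. A row lasts 1/12 s, in which the tool goes at most 41.7 mm and 7.16 degrees, less where a joint would pass 70% of its speed; a pose out of reach is approached as far as the arm can. A call with a number of a shift or a turn outside -1 to 1 is refused whole. A call with a gripper value outside its range is refused whole. The fingers move at their own pace and stop on an object; "grip_force" is the grip in N (left out, the last holds). Time passes only in rows, so rows that do not move let the fingers close. It gives the time, the measured TCP pose, the force and the opening at its end, in the units of the state.
- r.read_state(): the state, without advancing time (a new reading comes with each control period).
- r.camera(name): name is "scene" or "side" or "wrist"; returns the picture (400x640x3 uint8, blue, green, red); there is no depth.
- r.calibration(name): a dict with "K" (3x3 intrinsics, pixels), "dist" ([k1, k2, p1, p2, k3] as OpenCV has them; the pictures are not rectified), "R" (3x3) and "t" (3): a world point X has camera coordinates R X + t; the wrist camera has in their place "mount" (4x4, takes a point from camera to tool coordinates, whose origin is the TCP and whose axes are the flange's). Camera axes: x right, y down, z forward; pixel columns grow to the right and rows downward; lengths in m; the calibration is good to about 2 mm. A picture is of the moment at which its call begins: read the wrist's pose just before it. calibration takes no time and is no camera call.
- r.close_job(): hands the job in, once; it reports no verdict.
The state is a dict: "time": time; "joint_positions": joint angles; "joint_vel": joint speeds; "joint_torque": joint torques, N m; "ee_pos": TCP position; "eef_rot": TCP orientation; "ft_force": force on the tool from outside, world axes, zero at the start; "torque": the same for the moment, N m; "width": finger opening in m.
Only numpy, scipy, OpenCV 4.12 (cv2) and the standard library are available. Lean on these libraries where they do the work, as an engineer would, in place of code of your own. Each camera call takes 0.05 s, during which the arm holds its last target.

## Task

Set up the long pipe for welding: raise the red handle fully to open the toggle clamp, pick the longest, thickest pipe out of the sloping blue bin, lay it in the two vees of the fixture with its far end up against the end stop, and press the handle fully down again so that the rubber foot holds the pipe there. Leave the other parts in the bin.

Things in the scene. Friction and masses are not known exactly. Their poses are not given: they have to be found in the camera images.
- long_pipe_center (a point): centre (middle of the length, on the axis) of the pipe to be clamped: pale straight steel tube, 150 mm long, 34 mm outside diameter, about 0.35 kg, the longest and thickest of the parts in the bin. Its own y axis runs along the tube; it may have rolled about that axis, and either end may face either way.
- bin: fixed blue steel parts bin on a stand. Origin on the bench under the middle of its floor; x axis uphill (away from the robot), y left. The flat floor slopes 27 degrees, low at the front (-x). Two straight pipes lie lengthwise up the slope in its upper part, 45 mm left and right of the middle (which is which varies), 51 mm from the side walls; the fittings lie in the lower part.
- bin_floor (a point): middle of the bin's inner floor, 84 mm above the bench. The rubber-lined floor (2 mm lining on top of this point) is 250 mm long along the slope and 192 mm wide; 3 mm walls stand square to it: sides and back 43 mm high, front 32 mm; a 12 mm high divider crosses it 40 mm downhill of this point.
- thin_pipe_center (a point): centre of the other straight pipe in the bin, pale, 120 mm long, 27 mm diameter: not the one wanted. Its y axis runs along it.
- rusty_pipe_center (a point): centre of a short rusty pipe, 70 mm long, 27 mm diameter, lying low in the bin; stays there.
- small_elbow_center (a point): centre of a small pale pipe elbow, 52 x 52 x 26 mm, lying low in the bin; stays there.
- elbow_center (a point): centre of a larger rusty pipe elbow, 63 x 63 x 33 mm, lying low in the bin; stays there.
- fixture: fixed welding fixture on a dark 12 mm plate. Origin on the bench under the middle of the pipe's place; x axis along the vees to the end stop (away from the robot), y left. Two 90 degree vees, each 20 mm long, at x = -61 and +61 mm; legs reach y = +-24 mm and 43 mm above the bench; free gap of 102 mm between them. Clamp on a grey riser on the right (-y); its bar crosses the vee at x = -61 mm.
- vee_seat (a point): where the pipe's centre must finally be: 45 mm above the bench, over the fixture's origin; same axes as the fixture. The pipe's axis then runs along x.
- stop_face (a point): middle of the flat face of the end stop (a 40 mm wide steel upright, top 58 mm above the bench), 75 mm in +x from vee_seat; the pipe's far end must touch it.
- clamp_handle (a joint): angle of the clamp's red handle, rad: 0 = down (clamped, handle level), grows as it is lifted, 1.66 = fully open, just past upright. Through the toggle linkage the bar with the rubber foot rises too (about 0.95 rad at handle 1.0, 1.25 at 1.3, 1.57 at 1.66). It stays where it is left when nearly upright. A few newtons at the grip move it.
- handle_grip (a point): middle of the red grip of the handle, 75 mm long, 20 mm wide and 16 mm thick. With the handle down it lies 103 mm above the bench, the handle points to the fixture's -y and is gripped across fixture x; it turns in the fixture's y-z plane about clamp_hinge, 141 mm away.
- clamp_hinge (a point): the handle's hinge point, 94 mm above the bench; the hinge axis runs along the fixture's x. The handle rises towards the pipe (from -y up and over to upright).
- pad: black rubber foot of the clamp, 23 mm diameter, on the underside of the bar's end; origin at the middle of its lower face. It gives up to 4 mm and presses on the pipe with about 8 N when the handle is down. With the clamp fully open it stands 35 mm to the right of the pipe's place and 165 mm above the bench, at the near vee; so grip the pipe at or beyond its middle, towards the stop.

How it is judged:
By the outcome, as a careful person would: the job done as asked, in the order asked, and still so for the second after the job is handed in, with the robot touching nothing.
It also fails if it takes over 70 s, if anything falls off the work surface, if the arm or the gripper's body presses on something with over 40 N, if the wrist force passes 120 N, or if a joint passes its speed limit or range.

## Working session

There is one attempt and no reset: what is moved stays moved. The work goes in short steps, Python scripts to look and compute and a tool call to move; the robot and the scene stay as the last step left them, time stands still between calls to the robot, and variables do not carry over. Pictures are saved under pics/ and viewed, and the job is handed in when it is done.

Besides the shell and the picture viewer there is one more tool, called after "Request:" as name([rows], argument=value, ...), one row to a line, values as JSON. send_rows: Moves the arm, as the interface text tells. Scaled input: -1 to 1 covers 0.03 m each way for a shift and 5 degrees each way for a turn. Its arguments: {"type":"object","properties":{"commands":{"type":"array"},"grip_force":{"type":"number"}},"required":["commands"]}

```bash
ls; mkdir -p pics; python3 - <<'E'
from bench import r
import cv2
s=r.read_state();print(s, r.hold_point_z)
for n in ["scene","side","wrist"]:
    im=r.camera(n);cv2.imwrite(f"pics/{n}0.png",im)
    c=r.calibration(n);print(n,c)
E
```

```text
pics
{'time': 0.0, 'joint_positions': array([-0.02261791,  0.33288519, -0.06469764,  1.46093717,  0.0216007 ,
        1.3499057 , -0.08849434]), 'joint_vel': array([ 5.43361642e-04, -7.43690661e-04, -2.63325806e-04,  6.83789184e-05,
        3.91291868e-04,  1.12862140e-03, -2.19414427e-04]), 'joint_torque': array([-1.20520472e-04, -6.23245955e+01,  2.44190963e-02, -3.89891267e+01,
       -6.13984605e-02,  3.97891912e-02,  1.87085252e-04]), 'ee_pos': array([6.24611032e-01, 3.38650680e-06, 2.21747603e-01]), 'eef_rot': array([ 7.07091608e-01,  7.07121588e-01, -5.32621402e-04, -4.84389002e-04]), 'ft_force': array([-0.1654383 ,  1.50905574, -0.74942456]), 'torque': array([-0.02236018,  0.01873512,  0.07606142]), 'width': 0.08704514323940216} 0.0187
scene {'K': array([[397.60892681,   0.        , 320.37414978],
       [  0.        , 397.60892681, 189.92575572],
       [  0.        ,   0.        ,   1.        ]]), 'dist': array([-0.08188843,  0.        ,  0.        ,  0.        ,  0.        ]), 'R': array([[ 0.78884111, -0.6145751 ,  0.00521081],
       [-0.28747007, -0.37645098, -0.8807074
[... 455 characters left out ...]

       [ 0.40185776, -0.76017319, -0.51053606]]), 't': array([0.42259002, 0.2164377 , 0.69435742])}
wrist {'K': array([[322.88673345,   0.        , 323.27383482],
       [  0.        , 322.88673345, 204.70478259],
       [  0.        ,   0.        ,   1.        ]]), 'dist': array([-0.03582136,  0.        ,  0.        ,  0.        ,  0.        ]), 'mount': array([[-5.43569155e-04, -9.68090999e-01, -2.50598328e-01,
         6.80592991e-02],
       [ 9.99998236e-01, -9.76834383e-04,  1.60454533e-03,
        -1.03831336e-03],
       [-1.79813896e-03, -2.50597014e-01,  9.68089822e-01,
        -1.62175957e-01],
       [ 0.00000000e+00,  0.00000000e+00,  0.00000000e+00,
         1.00000000e+00]])}
```

View pics/scene0.png

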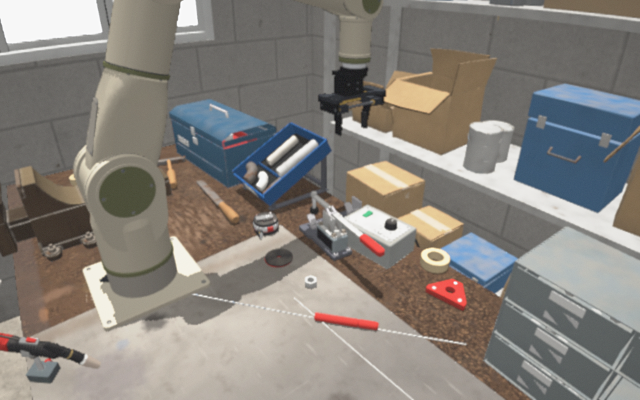

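View pics/side0.png

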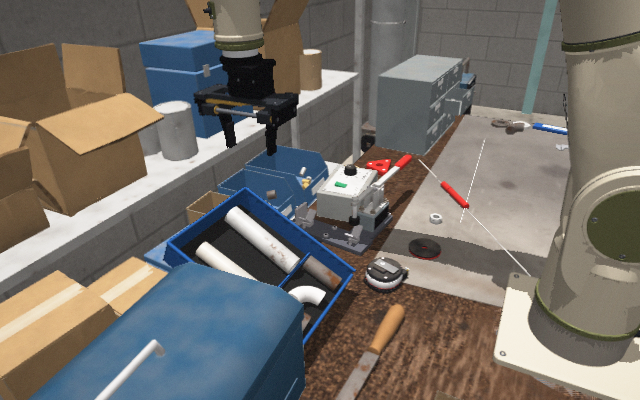

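View pics/wrist0.png

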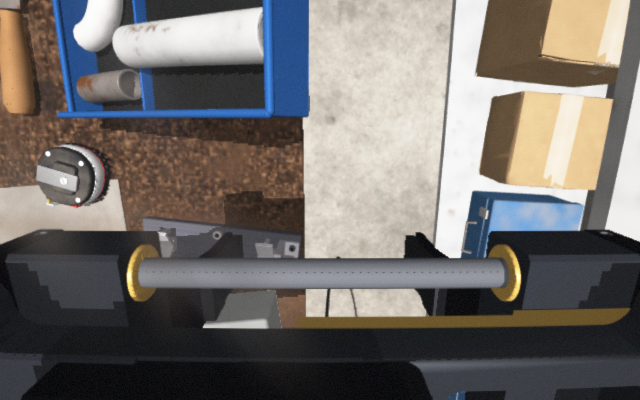

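```bash
cat > h.py <<'E'
from bench import r
import cv2, numpy as np
from scipy.spatial.transform import Rotation as Ro
def cam(n,st=None):
    c=r.calibration(n)
    if n=="wrist":
        st=st or r.read_state()
        T=np.eye(4);T[:3,:3]=Ro.from_quat(st['eef_rot']).as_matrix();T[:3,3]=st['ee_pos']
        M=np.linalg.inv(T@c['mount']);return c['K'],c['dist'],M[:3,:3],M[:3,3]
    return c['K'],c['dist'],np.array(c['R']),np.array(c['t'])
def ray(C,px):
    K,d,R,t=C
    p=cv2.undistortPoints(np.array([[px]],float),K,d)[0,0]
    return -R.T@t, R.T@np.array([p[0],p[1],1])
def onz(C,px,z):
    o,v=ray(C,px);return o+v*(z-o[2])/v[2]
def proj(C,X):
    K,d,R,t=C
    return cv2.projectPoints(np.atleast_2d(X).astype(float),cv2.Rodrigues(R)[0],t,K,d)[0][:,0]
def tri(obs):
    A=np.zeros((3,3));b=np.zeros(3)
    for C,px in obs:
        o,v=ray(C,px);v=v/np.linalg.norm(v);P=np.eye(3)-np.outer(v,v);A+=P;b+=P@o
    return np.linalg.solve(A,b)
def shot(n,name,box=None,k=1):
    s=r.read_state();im=r.camera(n);cv2.imwrite(f"pics/{name}_raw.png",im)
    np.save(f"pics/{name}.npy",np.r_[s['ee_pos'],s['eef_rot']])
    crop(name,box,k,name)
def crop(src,box,k,out):
    im=cv2.imread(f"pics/{src}_raw.png")
    if box: x0,y0,x1,y1=box;im=im[y0:y1,x0:x1]
    cv2.imwrite(f"pics/{out}.png",cv2.resize(im,None,fx=k,fy=k,interpolation=cv2.INTER_CUBIC))
def wcam(name):
    a=np.load(f"pics/{name}.npy");return cam("wrist",{'ee_pos':a[:3],'eef_rot':a[3:]})
E
for n in scene side wrist; do cp pics/${n}0.png pics/${n}0_raw.png; done
python3 - <<'E'
from h import *
crop('scene0',(220,110,420,270),4,'sc')
crop('side0',(150,130,430,310),2.8,'sd')
s=r.read_state();np.save("pics/wrist0.npy",np.r_[s['ee_pos'],s['eef_rot']])
C=cam("wrist")
print(onz(C,(145,218),.012),onz(C,(299,236),.012))
E
```

```text
[ 0.40718325 -0.04480837  0.012     ] [ 0.59440727 -0.0677286   0.012     ]
```

View pics/sc.png

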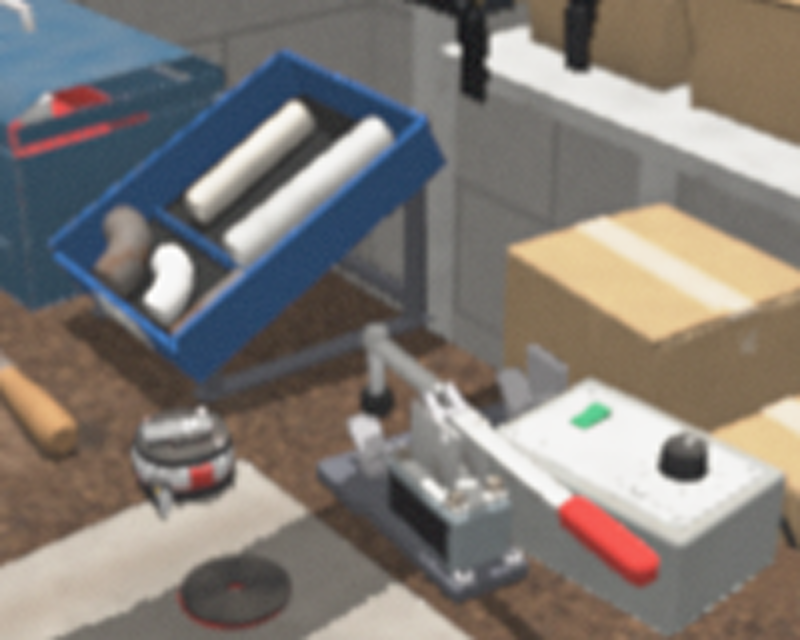

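View pics/sd.png

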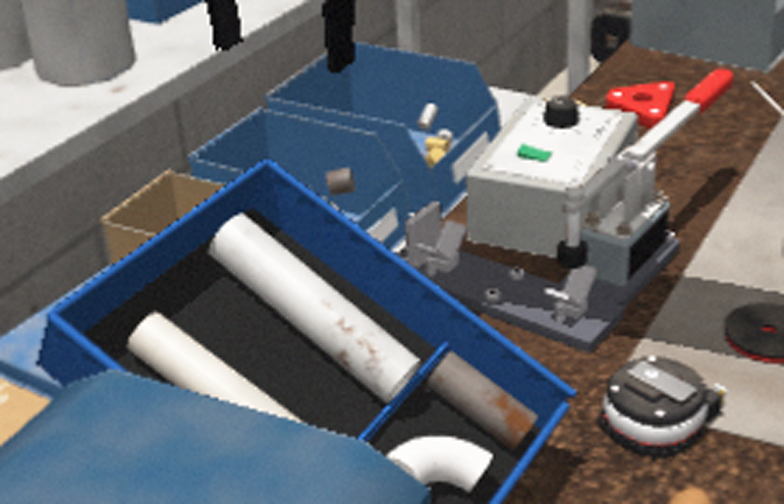

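Request:
send_rows([
  [-0.5,-0.85,0.3,0,0,0,-1],
  [-0.5,-0.85,0.3,0,0,0,-1],
  [-0.5,-0.85,0.3,0,0,0,-1],
  [-0.5,-0.85,0.3,0,0,0,-1],
  [-0.5,-0.85,0.3,0,0,0,-1],
  [-0.5,-0.85,0.3,0,0,0,-1],
  [-0.5,-0.85,0.3,0,0,0,-1],
  [0,0,0,0,0,0,-1],
  [0,0,0,0,0,0,-1],
])

```text
time: 0.9
ee_pos: [0.5113, -0.1832, 0.2837]
eef_rot: [0.706, 0.708, -0.002, -0.003]
ft_force: [0.2, 1.4, -0.3]
width: 0.0867
```

```bash
python3 - <<'E'
from h import *
shot("wrist","w1",None,1.25)
E
```

```text
(no output)
```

View pics/w1.png

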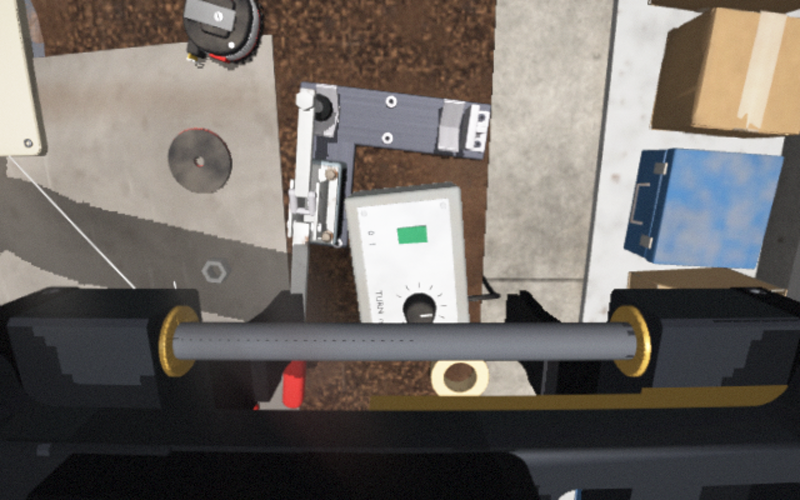

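```bash
python3 - <<'E'
from h import *
crop('w1',(215,55,415,205),4,'w1c')
crop('w1',(215,175,395,335),3.6,'w1d')
E
```

```text
(no output)
```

View pics/w1c.png

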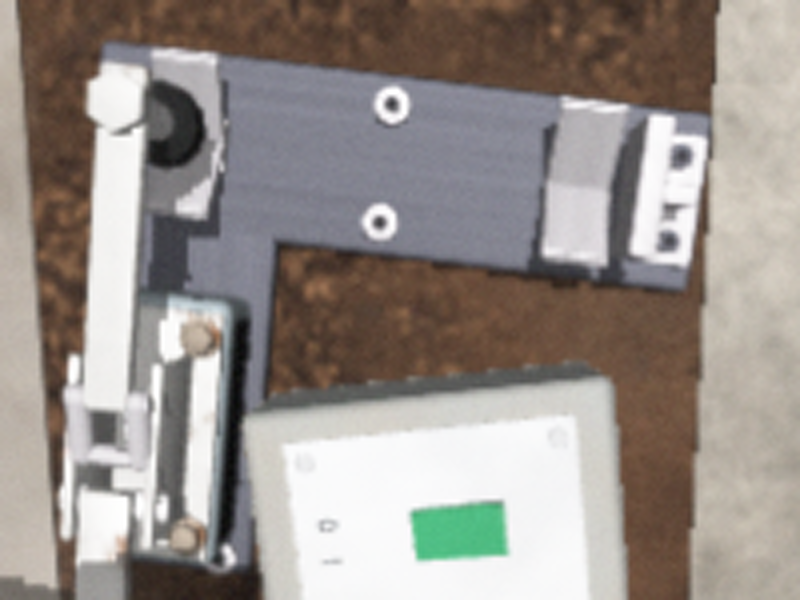

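View pics/w1d.png

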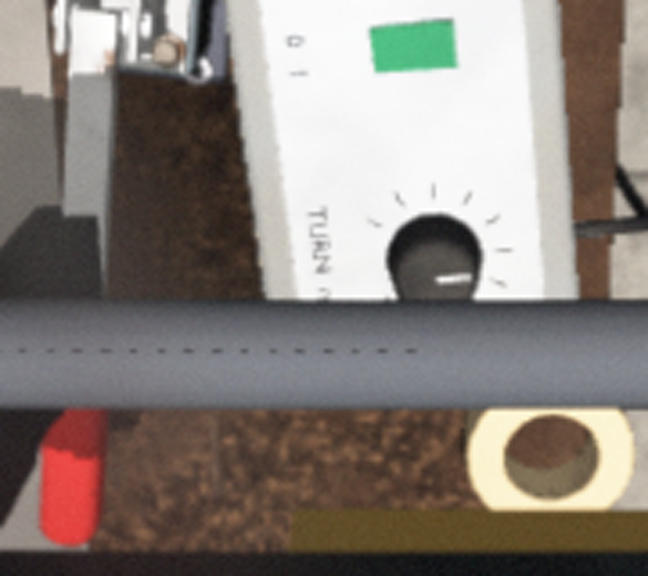

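```bash
cat > fix.py <<'E'
from h import *
from scipy.optimize import least_squares
C=wcam('w1')
P=np.array([(51,24),(71,24),(51,-24),(71,-24),(-51,24),(-71,24),(-51,-24)])/1000
uv=np.array([(565,97),(628,100),(543,262),(607,266),(218,53),(152,50),(207,218)])/4+[215,55]
def W(p,X):
    c,s=np.cos(p[2]),np.sin(p[2]);X=np.atleast_2d(X)
    return np.c_[p[0]+c*X[:,0]-s*X[:,1],p[1]+s*X[:,0]+c*X[:,1],X[:,2]]
X=np.c_[P,np.full(len(P),.043)]
f=lambda p:(proj(C,W(p,X))-uv).ravel()
o=least_squares(f,[.5,-.05,-.1],loss='soft_l1')
if __name__=='__main__':
    print(o.x,np.degrees(o.x[2]));print(f(o.x).reshape(-1,2).round(2))
    # overlay
    fx=o.x
    def box(im,C,x0,x1,y0,y1,z,col):
        q=W(fx,[(x0,y0,z),(x1,y0,z),(x1,y1,z),(x0,y1,z)]);cv2.polylines(im,[np.int32(proj(C,q)*16*1)],True,col,1,cv2.LINE_AA,4)
    for nm,CC in (('w1',C),('scene0',cam('scene')),('side0',cam('side'))):
        im=cv2.imread(f'pics/{nm}_raw.png')
        box(im,CC,-.071,-.051,-.024,.024,.043,(0,255,0));box(im,CC,.051,.071,-.024,.024,.043,(0,255,0))
        box(im,CC,.075,.08,-.02,.02,.058,(0,0,255))
        cv2.imwrite(f'pics/ov_{nm}_raw.png',im)
    crop('ov_w1',(215,55,415,205),4,'ov1');crop('ov_scene0',(290,180,390,270),6,'ov2');crop('ov_side0',(280,180,400,270),6,'ov3')
E
python3 fix.py
```

```text
[ 0.49385559 -0.08375029 -0.10784766] -6.17921592832344
[[-0.32 -0.81]
 [ 0.75  0.47]
 [-0.1  -0.42]
 [ 0.27  0.49]
 [ 0.06  0.2 ]
 [-0.42 -0.94]
 [-0.12  1.04]]
```

View pics/ov1.png

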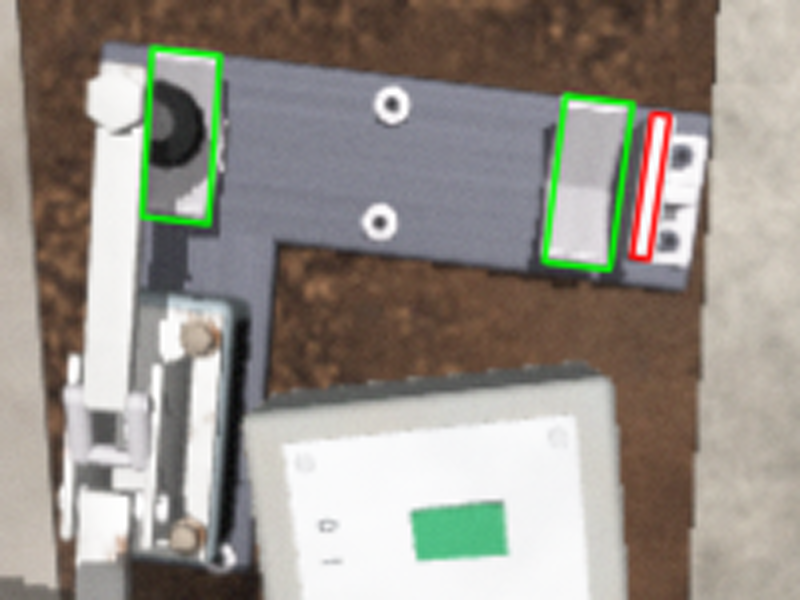

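View pics/ov2.png

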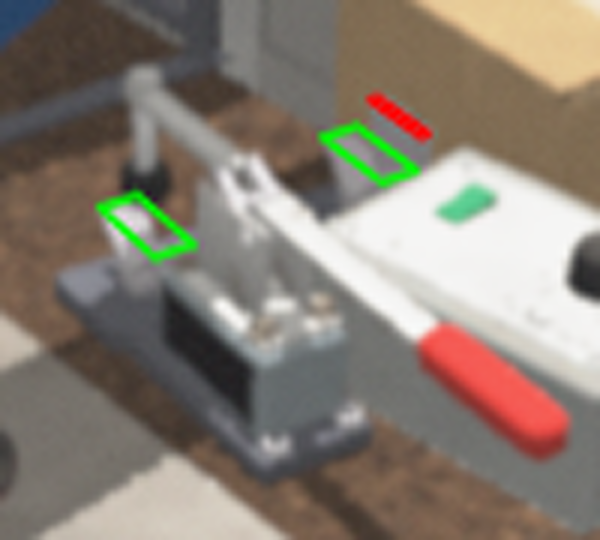

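View pics/ov3.png

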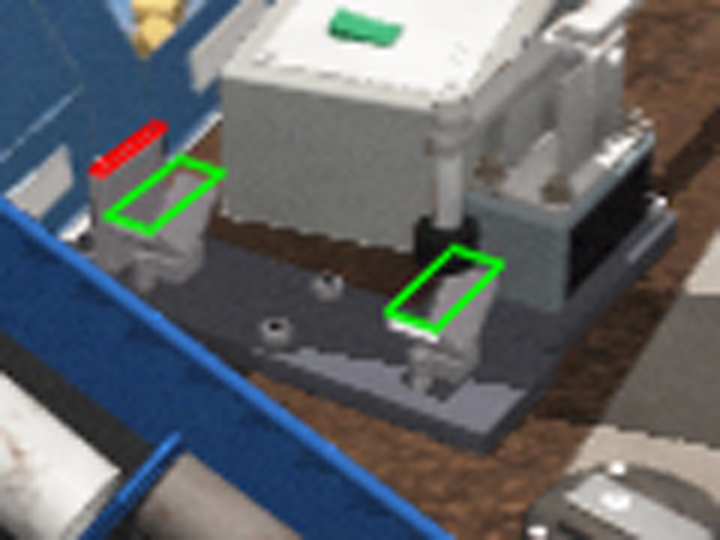

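```bash
python3 - <<'E'
from h import *
from fix import o
p=o.x
pts={}
for n,box in(('scene0',(350,225,395,262)),('side0',(390,140,420,185))):
    im=cv2.imread(f'pics/{n}_raw.png').astype(int)
    m=((im[...,2]>130)&(im[...,1]<90)&(im[...,0]<90)).astype(np.uint8)
    k=np.zeros_like(m);x0,y0,x1,y1=box;k[y0:y1,x0:x1]=m[y0:y1,x0:x1]
    nn,l,st,ce=cv2.connectedComponentsWithStats(k);i=1+st[1:,4].argmax();print(n,st[i],ce[i]);pts[n]=ce[i]
    pass
Cs,Cd=cam('scene'),cam('side')
g=tri([(Cs,pts['scene0']),(Cd,pts['side0'])]);print('grip',g)
print(onz(Cs,pts['scene0'],.105),onz(Cd,pts['side0'],.105))
def F(w):
    c,s=np.cos(p[2]),np.sin(p[2]);d=np.array(w[:2])-p[:2];return np.array([c*d[0]+s*d[1],-s*d[0]+c*d[1],w[2]])
print('fix frame',F(g))
# box top corner in w1 crop; box left-top edge near handle
C=wcam('w1')
for px in [(245,425),(600,375)]:
    q=np.array(px)/4+[215,55];print('box',onz(C,q,.09),F(onz(C,q,.09)))
q=np.array((265,298))/3.6+[215,175];print('box',onz(C,q,.09),F(onz(C,q,.09)))
for px in((40,540),(105,540),(105,410)):
    q=np.array(px)/3.6+[215,175];print('grip w1',onz(C,q,.103),F(onz(C,q,.103)))
# box height from scene corner
from itertools import product
E
```

```text
scene0 [360 236  25  20 145] [371.40689655 246.35172414]
side0 [394 154  18  14 121] [403.         160.47107438]
grip [ 0.40490182 -0.32068258  0.10306579]
[ 0.40085096 -0.32325823  0.105     ] [ 0.40545023 -0.31881199  0.105     ]
fix frame [-0.06293388 -0.2451306   0.10306579]
box [ 0.45739453 -0.15763835  0.09      ] [-0.02829601 -0.07738339  0.09      ]
box [ 0.55473744 -0.14366654  0.09      ] [ 0.06697744 -0.05301489  0.09      ]
box [ 0.46830102 -0.27234441  0.09      ] [-0.00510607 -0.19024906  0.09      ]
grip w1 [ 0.39071182 -0.35644617  0.103     ] [-0.07319188 -0.2822138   0.103     ]
grip w1 [ 0.41302129 -0.35609699  0.103     ] [-0.05104962 -0.27946529  0.103     ]
grip w1 [ 0.41615192 -0.30682189  0.103     ] [-0.05324109 -0.2301395   0.103     ]
```

Request:
send_rows([
  [-0.7,-0.92,-0.4,0,0,-0.26,0],
  [-0.7,-0.92,-0.4,0,0,-0.26,0],
  [-0.7,-0.92,-0.4,0,0,-0.26,0],
  [-0.7,-0.92,-0.4,0,0,-0.26,0],
  [-0.7,-0.92,-0.4,0,0,-0.26,0],
  [0,0,0,0,0,0,0],
  [0,0,0,0,0,0,0],
])

```text
time: 1.53
ee_pos: [0.4056, -0.318, 0.2183]
eef_rot: [0.742, 0.67, -0.002, -0.005]
ft_force: [0.4, 1.1, 0.2]
width: 0.0492
```

```bash
python3 - <<'E'
from h import *
shot("scene","s2",(270,140,430,270),4.5);shot("side","d2",(330,60,470,210),4)
R=Ro.from_quat(r.read_state()['eef_rot']).as_matrix();print(R.round(4))
E
```

```text
[[ 0.1001  0.9949 -0.009 ]
 [ 0.995  -0.1001  0.0047]
 [ 0.0038 -0.0094 -0.9999]]
```

View pics/s2.png

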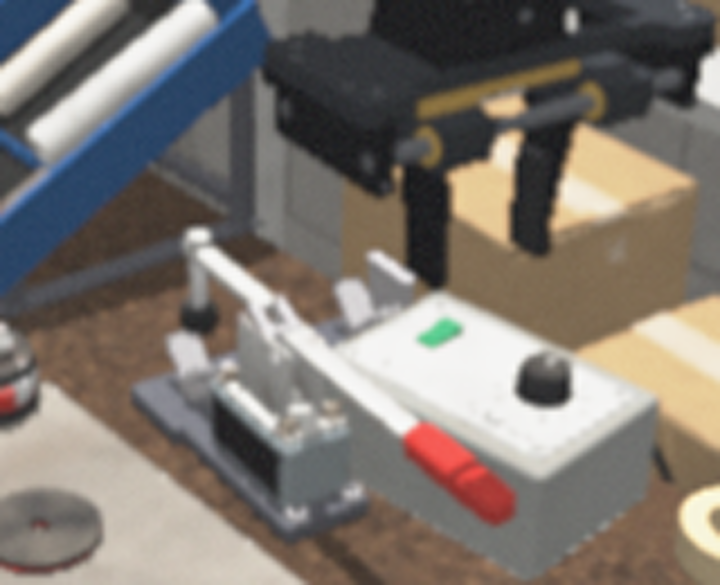

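View pics/d2.png

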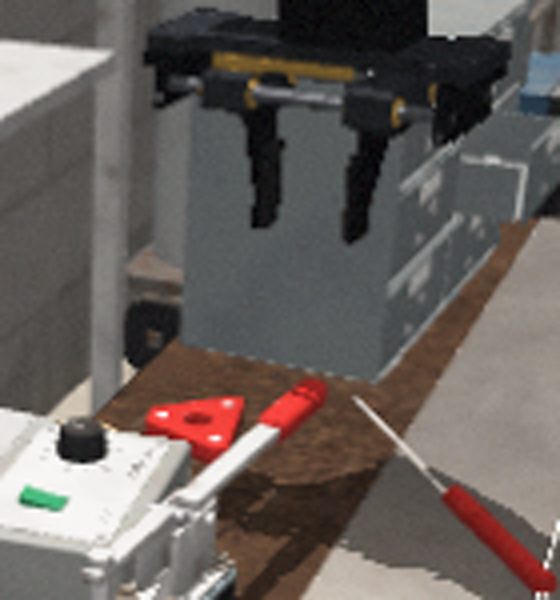

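Request:
send_rows([
  [0,-0.02,-0.9,0,0,0,0],
  [0,-0.02,-0.9,0,0,0,0],
  [0,-0.02,-0.9,0,0,0,0],
  [0,-0.02,-0.9,0,0,0,0],
  [0,0,-0.5,0,0,0,0],
  [0,0,-0.2,0,0,0,0],
  [0,0,0,0,0,0,0],
])

```text
time: 2.22
ee_pos: [0.4164, -0.3114, 0.0876]
eef_rot: [0.735, 0.678, 0.001, -0.002]
ft_force: [-0.1, 0.9, 0.9]
width: 0.0434
```

```bash
python3 - <<'E'
from h import *
shot("scene","s3",(310,170,430,270),6);shot("wrist","w3",None,1.25)
E
```

```text
(no output)
```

View pics/s3.png

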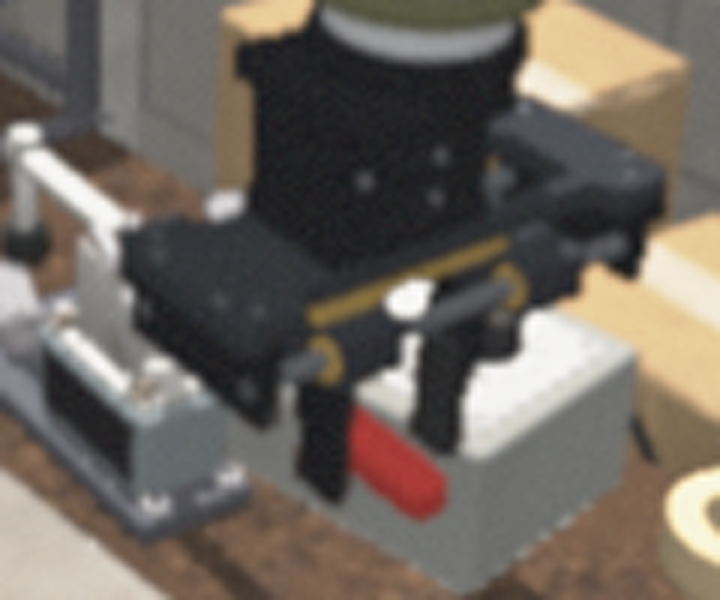

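View pics/w3.png

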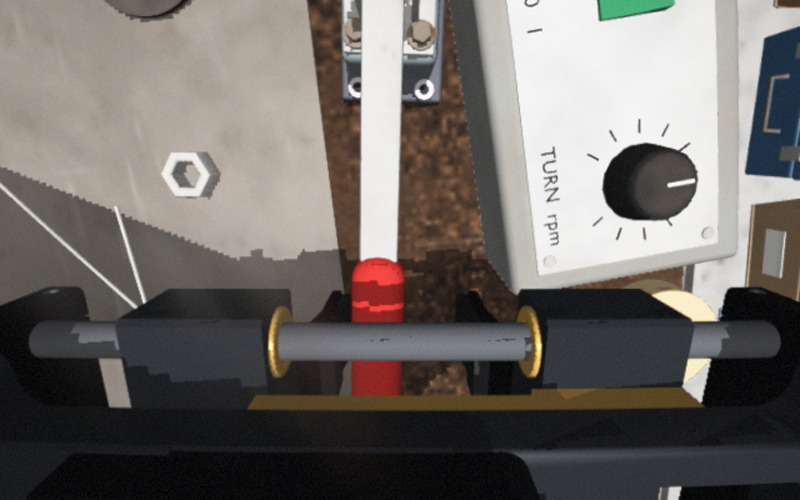

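Request:
send_rows([
  [-0.35,-0.3,-0.1,0,0,-0.1,0],
  [0,0,0,0,0,0,0],
  [0,0,0,0,0,0,0],
])

```text
time: 2.57
ee_pos: [0.4078, -0.3229, 0.0895]
eef_rot: [0.738, 0.675, 0.002, 0.002]
ft_force: [-0.0, 0.6, 0.8]
width: 0.0432
```

```bash
python3 - <<'E'
from h import *
shot("wrist","w4",None,1.25)
R=Ro.from_quat(r.read_state()['eef_rot']).as_matrix();print(R.round(4))
E
```

```text
[[ 9.060e-02  9.959e-01  5.300e-03]
 [ 9.959e-01 -9.060e-02 -9.000e-04]
 [-4.000e-04  5.300e-03 -1.000e+00]]
```

View pics/w4.png

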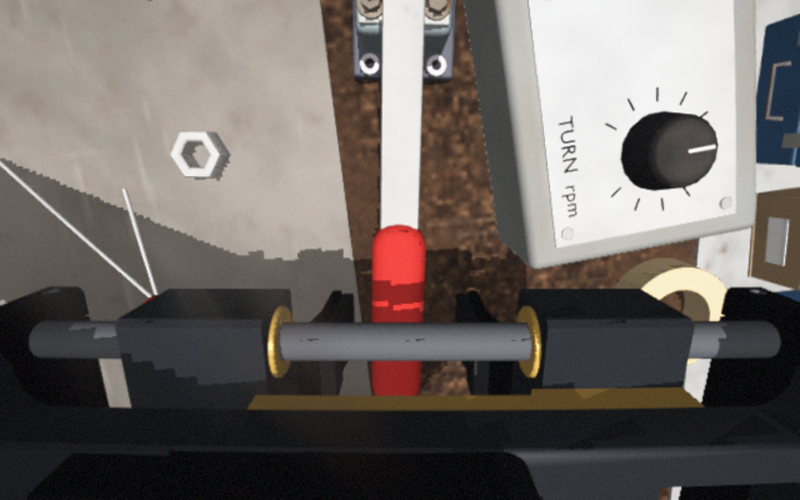

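Request:
send_rows([
  [0,0,-0.2,0,0,-0.1,0],
  [0,0,0,0,0,0,1],
  [0,0,0,0,0,0,1],
  [0,0,0,0,0,0,1],
  [0,0,0,0,0,0,1],
  [0,0,0,0,0,0,1],
], grip_force=15)

```text
time: 3.12
ee_pos: [0.405, -0.3236, 0.0836]
eef_rot: [0.742, 0.67, 0.001, 0.0]
ft_force: [-5.1, 2.6, 9.9]
width: 0.0197
```

Request:
send_rows([
  [0,0.04,0.42,0,0,0,1],
  [0.01,0.1,0.41,0,0,0,1],
  [0.01,0.13,0.4,0,0,0,1],
  [0.02,0.16,0.38,0,0,0,1],
  [0.02,0.19,0.36,0,0,0,1],
  [0.02,0.22,0.35,0,0,0,1],
  [0.03,0.25,0.33,0,0,0,1],
  [0.03,0.28,0.31,0,0,0,1],
])

```text
time: 3.78
ee_pos: [0.4094, -0.2828, 0.1767]
eef_rot: [0.743, 0.669, -0.0, 0.003]
ft_force: [4.6, -3.7, -7.0]
width: 0.0195
```

```bash
cat > arc.py <<'E'
from h import *
from fix import o
p=o.x
s=r.read_state();R=Ro.from_quat(s['eef_rot']).as_matrix()
g=s['ee_pos']-R[:,2]*r.hold_point_z
c,sn=np.cos(p[2]),np.sin(p[2]);d=g[:2]-p[:2];f=np.array([c*d[0]+sn*d[1],-sn*d[0]+c*d[1],g[2]])
v=f-[0,-.104,.094];print('grip fix',f.round(4),'rad',np.hypot(v[1],v[2]).round(4),'theta',np.arctan2(v[2],-v[1])-.064, s['ft_force'].round(1),s['width'])
print(R.round(3))
E
python3 arc.py
```

```text
grip fix [-0.0626 -0.2068  0.1954] rad 0.1444 theta 0.7142788493132088 [ 4.6 -3.7 -7. ] 0.01953865099921512
[[ 0.105  0.994  0.003]
 [ 0.994 -0.105 -0.005]
 [-0.004  0.003 -1.   ]]
```

Request:
send_rows([
  [0.04,0.36,0.31,0,0,0,1],
  [0.04,0.39,0.27,0,0,0,1],
  [0.04,0.42,0.23,0,0,0,1],
  [0.05,0.44,0.19,0,0,0,1],
  [0.05,0.46,0.13,0,0,0,1],
  [0.05,0.48,0.08,0,0,0,1],
  [0.05,0.49,0.03,0,0,0,1],
  [0.05,0.48,-0.01,0,0,0,1],
])

```text
time: 4.45
ee_pos: [0.4219, -0.1724, 0.2232]
eef_rot: [0.743, 0.669, -0.001, 0.009]
ft_force: [7.3, -4.0, -6.8]
width: 0.0197
```

```bash
python3 arc.py
```

```text
grip fix [-0.0622 -0.0956  0.2419] rad 0.1482 theta 1.563542968623288 [ 7.3 -4.  -6.8] 0.019650139085921486
[[ 0.106  0.994  0.011]
 [ 0.994 -0.105 -0.014]
 [-0.013  0.012 -1.   ]]
```

Continue to the stop, a little past.

Request:
send_rows([
  [0.04,0.3,-0.08,0,0,0,1],
  [0.04,0.3,-0.08,0,0,0,1],
  [0.02,0.2,-0.05,0,0,0,1],
  [0,0.1,0,0,0,0,1],
])

```text
time: 4.78
ee_pos: [0.4249, -0.1461, 0.221]
eef_rot: [0.743, 0.669, -0.003, 0.014]
ft_force: [10.3, -13.9, -12.3]
width: 0.0197
```

```bash
python3 arc.py; python3 - <<'E'
from h import *
shot("scene","s5",(250,100,430,270),4);shot("side","d5",(300,80,450,240),4)
E
```

```text
grip fix [-0.0622 -0.069   0.2397] rad 0.1499 theta 1.7428331134901969 [ 10.3 -13.9 -12.3] 0.019695485465021038
[[ 0.105  0.994  0.015]
 [ 0.994 -0.105 -0.024]
 [-0.023  0.017 -1.   ]]
```

View pics/s5.png

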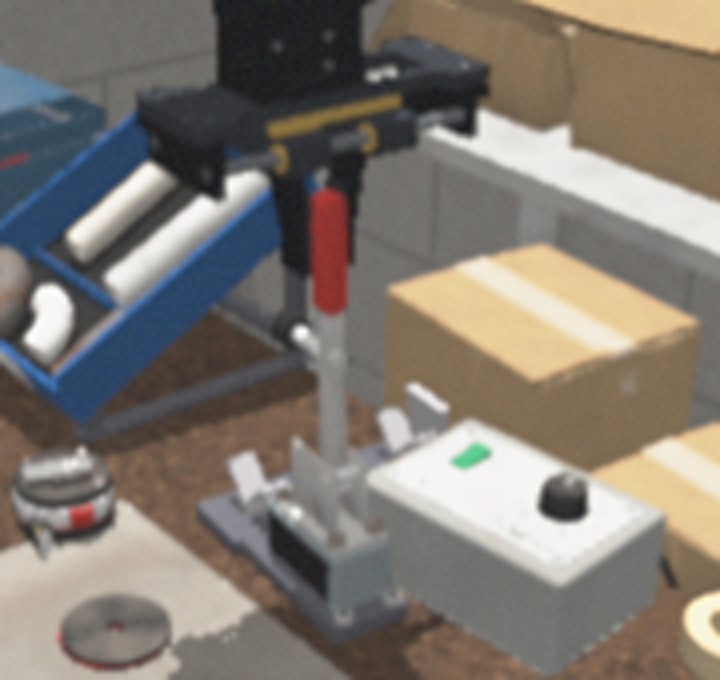

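View pics/d5.png

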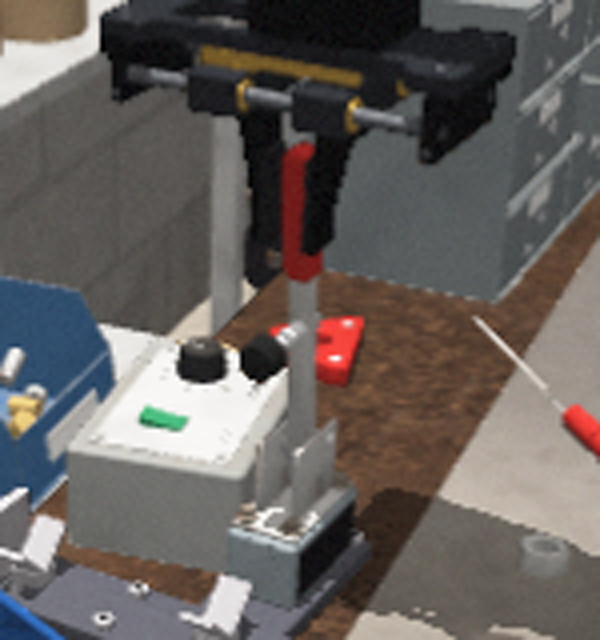

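Request:
send_rows([
  [0,0,0,0,0,0,0],
  [0,0,0,0,0,0,0],
  [0,0,0,0,0,0,0],
  [0,0,0.3,0,0,0,0],
  [0,0,0.8,0,0,0,0],
  [0,0,0.8,0,0,0,0],
  [0,0,0.8,0,0,0,0],
  [0,0,0.8,0,0,0,-1],
  [0,0,0,0,0,0,-1],
])

```text
time: 5.63
ee_pos: [0.4208, -0.1408, 0.3336]
eef_rot: [0.742, 0.67, -0.004, 0.01]
ft_force: [-0.1, -0.6, 0.2]
width: 0.0503
```

```bash
python3 - <<'E'
from h import *
shot("scene","s6",(250,100,430,270),4)
crop('wrist0',None,1.25,'w0')
E
```

```text
(no output)
```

View pics/s6.png

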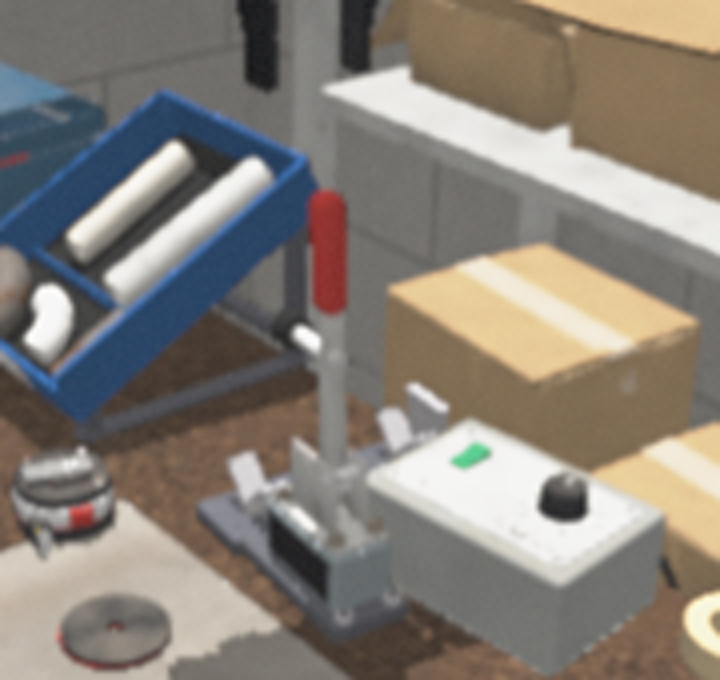

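```bash
python3 - <<'E'
from h import *
a=(wcam('w1'),(366,150));b=(cam('scene'),(368,205.5));c=(cam('side'),(317,193))
print(tri([a,b]),tri([a,c]),tri([b,c]),tri([a,b,c]))
crop('side0',(150,150,370,310),3.6,'bd');crop('scene0',(225,115,340,210),6.8,'bs')
s=r.read_state();print(s['joint_positions'])
E
```

```text
[ 0.56018498 -0.14817154  0.06674618] [ 0.55887328 -0.14755748  0.06253314] [ 0.56043471 -0.14830441  0.06434598] [ 0.55988283 -0.14776945  0.06446426]
[ 2.06522034e-01 -1.18513948e-01 -8.72511435e-04  1.73047054e+00
  1.76909816e-02  1.51896327e+00  1.03659782e-01]
```

View pics/bd.png

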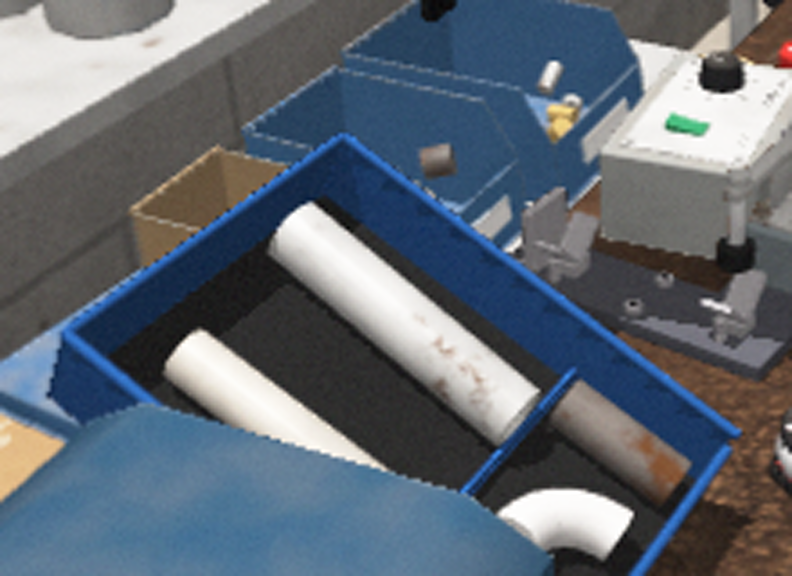

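View pics/bs.png

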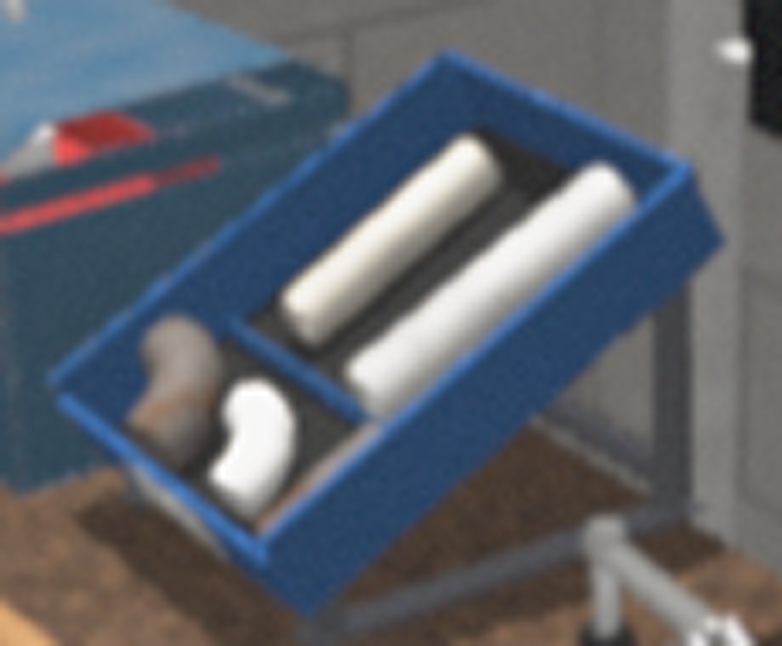

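```bash
cat > binfit.py <<'E'
from h import *
from scipy.optimize import least_squares
Cs,Cd=cam('scene'),cam('side')
a=np.radians(27);u=np.array([np.cos(a),0,np.sin(a)]);n=np.array([-np.sin(a),0,np.cos(a)]);v=np.array([0,1,0])
def B(L): # list of (u,v,n) m in bin
    L=np.atleast_2d(L);return np.array([0,0,.084])+L[:,:1]*u+L[:,1:2]*v+L[:,2:]*n
def W(p,L):
    X=B(L);c,s=np.cos(p[2]),np.sin(p[2])
    return np.c_[p[0]+c*X[:,0]-s*X[:,1],p[1]+s*X[:,0]+c*X[:,1],X[:,2]]
sd=lambda x,y:(x/3.6+150,y/3.6+150)
sc=lambda x,y:(x/6.8+225,y/6.8+115)
obs=[(Cd,(.128,-.099,.043),sd(343,134)),(Cd,(.128,.099,.043),sd(64,330)),
 (Cs,(.128,.099,.043),sc(448,52)),(Cs,(.128,-.099,.043),sc(692,166)),
 (Cs,(-.128,-.099,.032),sc(262,556)),(Cd,(-.128,-.099,.032),sd(738,445)),(Cs,(-.128,.099,.032),sc(52,392))]
def f(p): return np.concatenate([proj(C,W(p,L))[0]-uv for C,L,uv in obs])
o=least_squares(f,[.65,.2,0],loss='soft_l1')
if __name__=='__main__':
    print(o.x,np.degrees(o.x[2]));print(f(o.x).reshape(-1,2).round(1))
    print('longpipe approx',W(o.x,[(.037,-.045,.019)]))
E
python3 binfit.py
```

```text
[ 0.49827498  0.17141263 -0.01723263] -0.9873566942806987
[[ 0.5 -1.4]
 [-0.7 -0.4]
 [-1.1 -0. ]
 [-0.7  0.5]
 [-0.3  1.8]
 [-1.3 -0.2]
 [-0.2  1.3]]
longpipe approx [[0.52183736 0.12599986 0.11772677]]
```

Request:
send_rows([
  [0.12,0.54,0,0,0,-1,-0.24],
  [0.12,0.54,0,0,0,-1,-0.24],
  [0.12,0.54,0,0,0,-1,-0.24],
  [0.12,0.54,0,0,0,-1,-0.24],
  [0.12,0.54,0,0,0,-1,-0.24],
  [0.12,0.54,0,0,0,-1,-0.24],
  [0.12,0.54,0,0,0,-1,-0.24],
  [0.12,0.54,0,0,0,-1,-0.24],
  [0.12,0.54,0,0,0,-1,-0.24],
  [0.12,0.54,0,0,0,-1,-0.24],
])

```text
time: 6.52
ee_pos: [0.4522, 0.0278, 0.3293]
eef_rot: [0.962, 0.274, -0.011, 0.004]
ft_force: [0.6, 0.2, 0.6]
width: 0.0538
```

Request:
send_rows([
  [0.12,0.54,0,0,0,-1,-0.24],
  [0.12,0.54,0,0,0,-1,-0.24],
  [0.12,0.54,0,0,0,-1,-0.24],
  [0.12,0.54,0,0,0,-1,-0.24],
  [0.12,0.54,0,0,0,-1,-0.24],
  [0.12,0.54,0,0,0,-1,-0.24],
  [0.12,0.54,0,0,0,-1,-0.24],
])

```text
time: 7.1
ee_pos: [0.474, 0.1484, 0.326]
eef_rot: [0.999, -0.043, -0.017, -0.0]
ft_force: [0.5, 0.5, 0.7]
width: 0.0539
```

```bash
cat > b.py <<'E'
from binfit import *
s=r.read_state();R=Ro.from_quat(s['eef_rot']).as_matrix()
p=o.x
A=W(p,[(0,0,0),(1,0,0),(0,1,0),(0,0,1)]);U,V,N=A[1]-A[0],A[2]-A[0],A[3]-A[0]
Rt=np.c_[U,-V,-N]
rv=np.degrees(Ro.from_matrix(Rt@R.T).as_rotvec())
G=W(p,[(.049,-.045,.024)])[0]
T=G-N*r.hold_point_z
D=T-s['ee_pos']
print('rotvec',rv.round(2),'units',(rv/5).round(2))
print('TCP target',T.round(4),'in u,v,n off',(D@U).round(4),(D@V).round(4),(D@N).round(4))
Dp=D+N*.13
print('to pre',Dp.round(4),'units',(Dp/.03).round(2),'N',N.round(3),'U',U.round(3), s['ft_force'].round(1),s['width'], s['joint_positions'].round(2))
E
python3 b.py
```

```text
rotvec [ -1.42 -28.89   3.83] units [-0.28 -5.78  0.77]
TCP target [0.5387 0.1257 0.111 ] in u,v,n off -0.0396 -0.0215 -0.2211
to pre [ 0.0057 -0.0216 -0.0992] units [ 0.19 -0.72 -3.31] N [-0.454  0.008  0.891] U [ 0.891 -0.015  0.454] [0.5 0.5 0.7] 0.05389405574865 [-0.03  0.06 -0.37  1.57  0.01  1.54 -2.06]
```

Request:
send_rows([
  [0.03,-0.12,-0.4,-0.05,-0.97,0.13,-0.24],
  [0.03,-0.12,-0.4,-0.05,-0.97,0.13,-0.24],
  [0.03,-0.12,-0.4,-0.05,-0.97,0.13,-0.24],
  [0.03,-0.12,-0.4,-0.05,-0.97,0.13,-0.24],
  [0.03,-0.12,-0.4,-0.05,-0.97,0.13,-0.24],
  [0.03,-0.12,-0.4,-0.05,-0.97,0.13,-0.24],
  [0,0,0,0,0,0,-0.24],
])

```text
time: 7.68
ee_pos: [0.4755, 0.1308, 0.2427]
eef_rot: [0.971, -0.005, 0.238, 0.003]
ft_force: [0.2, -0.3, -0.6]
width: 0.054
```

```bash
python3 b.py; python3 - <<'E'
from h import *
shot("wrist","w7",None,1.25)
from binfit import W,o
im=cv2.imread('pics/w7_raw.png');C=wcam('w7')
for q in [[(-.038,-.062,.019),(-.038,-.028,.019),(.112,-.028,.019),(.112,-.062,.019)],[(.128,-.099,.043),(.128,.099,.043),(-.128,.099,.043),(-.128,-.099,.043)]]:
    cv2.polylines(im,[np.int32(proj(C,W(o.x,q))*16)],True,(0,255,0),1,cv2.LINE_AA,4)
cv2.imwrite('pics/ov7.png',cv2.resize(im,None,fx=1.25,fy=1.25))
E
```

```text
rotvec [ 0.17  0.54 -0.41] units [ 0.03  0.11 -0.08]
TCP target [0.5387 0.1257 0.111 ] in u,v,n off -0.0034 -0.004 -0.1461
to pre [ 0.0043 -0.004  -0.0159] units [ 0.14 -0.13 -0.53] N [-0.454  0.008  0.891] U [ 0.891 -0.015  0.454] [ 0.2 -0.3 -0.6] 0.054021430184639556 [-0.02 -0.3  -0.42  2.13  0.12  0.86 -2.09]
```

View pics/ov7.png

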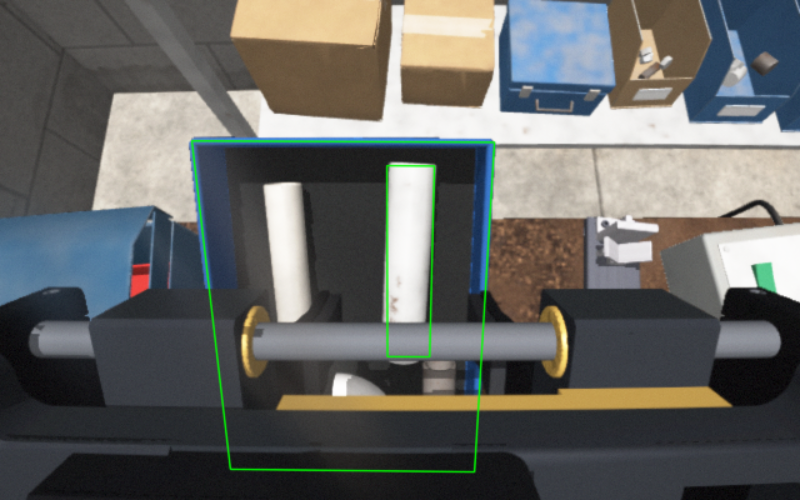

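Request:
send_rows([
  [0.31,-0.03,-0.66,0,0.02,-0.02,-0.24],
  [0.31,-0.03,-0.66,0,0.02,-0.02,-0.24],
  [0.31,-0.03,-0.66,0,0.02,-0.02,-0.24],
  [0.31,-0.03,-0.66,0,0.02,-0.02,-0.24],
  [0.31,-0.03,-0.66,0,0.02,-0.02,-0.24],
  [0,0,0,0,0,0,-0.24],
])

```text
time: 8.23
ee_pos: [0.5331, 0.1309, 0.1548]
eef_rot: [0.972, -0.013, 0.233, 0.0]
ft_force: [-1.3, -0.5, -0.4]
width: 0.0539
```

```bash
python3 b.py; python3 - <<'E'
from h import *
shot("wrist","w8",None,1.25)
E
```

```text
rotvec [-0.31 -0.09  0.47] units [-0.06 -0.02  0.09]
TCP target [0.5387 0.1257 0.111 ] in u,v,n off -0.0148 -0.0051 -0.0416
to pre [-0.0534 -0.0042  0.072 ] units [-1.78 -0.14  2.4 ] N [-0.454  0.008  0.891] U [ 0.891 -0.015  0.454] [-1.3 -0.5 -0.4] 0.05389032425256356 [ 0.02 -0.06 -0.46  2.13  0.29  0.66 -2.24]
```

View pics/w8.png

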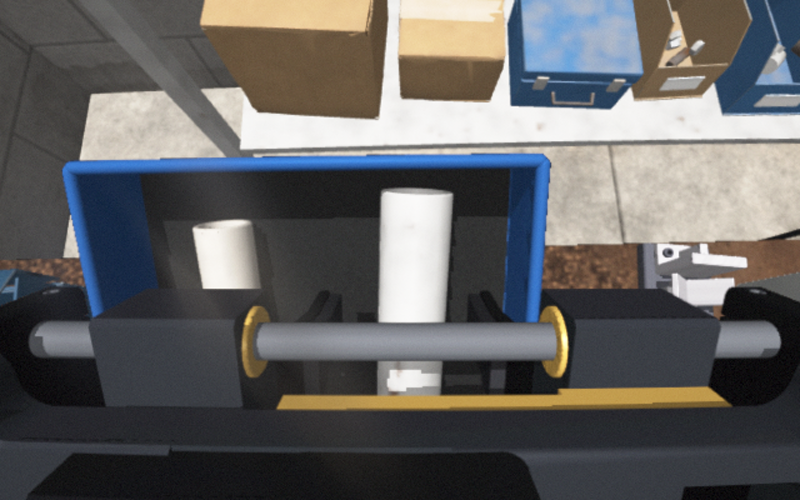

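Request:
send_rows([
  [-0.22,-0.08,-0.11,-0.05,0,0.05,-0.24],
  [-0.22,-0.08,-0.11,0,0,0.05,-0.24],
  [0,0,0,0,0,0,-0.24],
  [0,0,0,0,0,0,-0.24],
])

```text
time: 8.62
ee_pos: [0.5213, 0.1278, 0.1552]
eef_rot: [0.972, -0.008, 0.235, 0.0]
ft_force: [-0.2, -0.4, 0.4]
width: 0.0541
```

```bash
python3 b.py
```

```text
rotvec [-0.19  0.15 -0.06] units [-0.04  0.03 -0.01]
TCP target [0.5387 0.1257 0.111 ] in u,v,n off -0.0046 -0.0018 -0.0474
to pre [-0.0416 -0.0011  0.0716] units [-1.39 -0.04  2.39] N [-0.454  0.008  0.891] U [ 0.891 -0.015  0.454] [-0.2 -0.4  0.4] 0.05405132685445866 [ 0.02 -0.09 -0.46  2.16  0.27  0.65 -2.21]
```

Request:
send_rows([
  [0.1,-0.02,-0.29,0,0,0,-0.24],
  [0.1,-0.02,-0.29,0,0,0,-0.24],
  [0.1,-0.02,-0.29,0,0,0,-0.24],
  [0.1,0,-0.29,0,0,0,-0.24],
  [0.1,0,-0.2,0,0,0,-0.24],
  [0,0,0,0,0,0,-0.24],
  [0,0,0,0,0,0,-0.24],
])

```text
time: 9.2
ee_pos: [0.5382, 0.1262, 0.1128]
eef_rot: [0.972, -0.008, 0.237, -0.0]
ft_force: [-0.1, -0.2, -0.4]
width: 0.0539
```

```bash
python3 b.py
```

```text
rotvec [-0.21  0.39 -0.09] units [-0.04  0.08 -0.02]
TCP target [0.5387 0.1257 0.111 ] in u,v,n off -0.0003 -0.0004 -0.0019
to pre [-0.0584  0.0006  0.114 ] units [-1.95  0.02  3.8 ] N [-0.454  0.008  0.891] U [ 0.891 -0.015  0.454] [-0.1 -0.2 -0.4] 0.05385331021783121 [ 0.03  0.01 -0.46  2.17  0.39  0.56 -2.32]
```

Request:
send_rows([
  [0,0,-0.05,0,0,0,1],
  [0,0,0,0,0,0,1],
  [0,0,0,0,0,0,1],
  [0,0,0,0,0,0,1],
  [0,0,0,0,0,0,1],
], grip_force=35)

```text
time: 9.62
ee_pos: [0.5381, 0.1264, 0.1118]
eef_rot: [0.971, -0.008, 0.237, -0.0]
ft_force: [0.0, -0.4, -3.8]
width: 0.0335
```

```bash
python3 b.py
```

```text
rotvec [-0.22  0.41 -0.1 ] units [-0.04  0.08 -0.02]
TCP target [0.5387 0.1257 0.111 ] in u,v,n off 0.0002 -0.0007 -0.001
to pre [-0.0584  0.0003  0.115 ] units [-1.95  0.01  3.83] N [-0.454  0.008  0.891] U [ 0.891 -0.015  0.454] [ 0.  -0.4 -3.8] 0.0335347084512524 [ 0.03  0.01 -0.47  2.18  0.4   0.55 -2.32]
```

Request:
send_rows([
  [-0.12,0,0.2,0,0,0,1],
  [-0.2,0,0.35,0,0,0,1],
  [-0.25,0,0.45,0,0,0,1],
  [-0.25,0,0.45,0,0,0,1],
  [-0.25,0,0.45,0,0,0,1],
  [-0.25,0,0.45,0,0,0,1],
  [-0.25,0,0.5,0,0,0,1],
  [-0.2,0,0.6,0,0,0,1],
  [0,0,0.6,0,0,0,1],
  [0,0,0.6,0,0,0,1],
])

```text
time: 10.45
ee_pos: [0.472, 0.1249, 0.2505]
eef_rot: [0.974, -0.007, 0.228, 0.001]
ft_force: [0.0, 0.2, -4.3]
width: 0.0333
```

```bash
python3 b.py;python3 - <<'E'
from h import *
shot("wrist","w9",None,1.25);shot("side","d9",(100,60,400,300),2.6)
E
```

```text
rotvec [-0.08 -0.65 -0.22] units [-0.02 -0.13 -0.04]
TCP target [0.5387 0.1257 0.111 ] in u,v,n off -0.0039 0.002 -0.1546
to pre [ 0.0078  0.0018 -0.0237] units [ 0.26  0.06 -0.79] N [-0.454  0.008  0.891] U [ 0.891 -0.015  0.454] [ 0.   0.2 -4.3] 0.03333089661023417 [-0.01 -0.31 -0.41  2.11  0.09  0.9  -2.05]
```

View pics/w9.png

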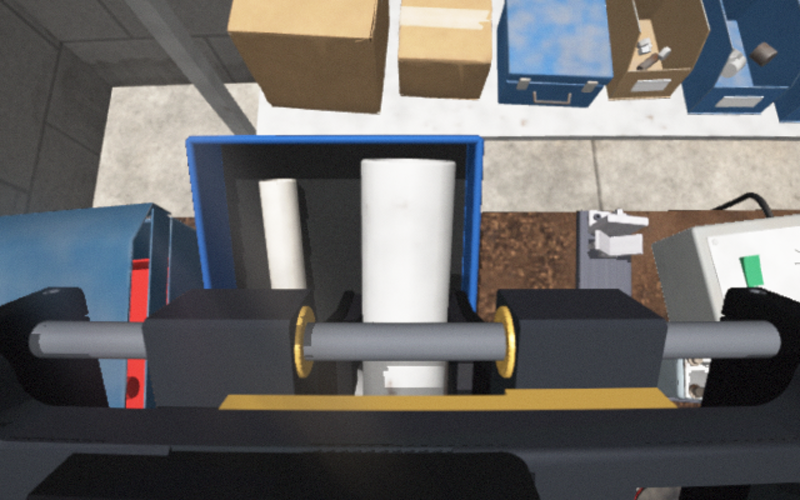

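View pics/d9.png

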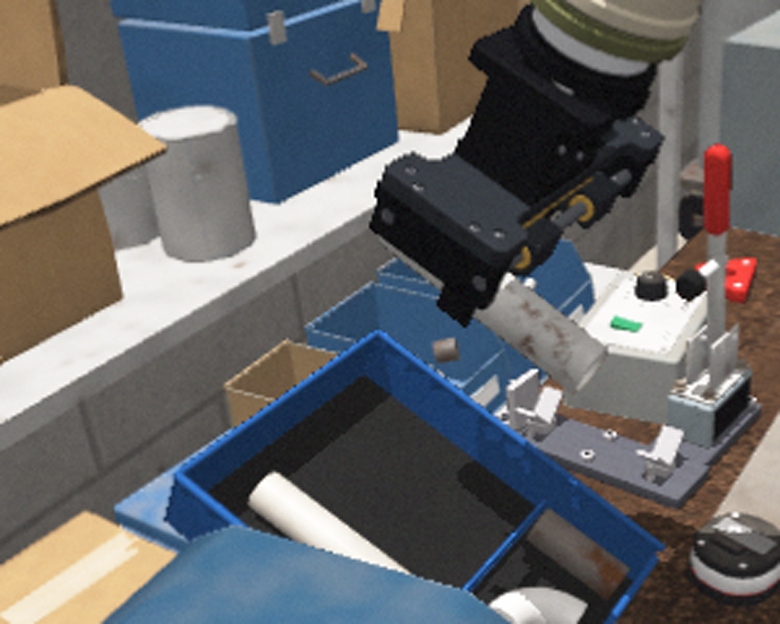

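Request:
send_rows([
  [0,-0.2,0.1,0,0.88,-0.17,1],
  [0,-0.4,0,0,0.88,-0.17,1],
  [0,-0.5,0,0,0.88,-0.17,1],
  [0,-0.5,0,0,0.88,-0.17,1],
  [0,-0.5,0,0,0.88,-0.17,1],
  [0,-0.5,0,0,0.88,-0.17,1],
  [0,-0.3,0,0,0,0,1],
  [0,0,0,0,0,0,1],
])

```text
time: 11.22
ee_pos: [0.4679, 0.036, 0.2464]
eef_rot: [0.999, -0.049, -0.013, 0.012]
ft_force: [0.9, -0.4, -4.7]
width: 0.0335
```

```bash
cat > f.py <<'E'
import sys
from h import *
from fix import o,W
p=o.x
c,sn=np.cos(p[2]),np.sin(p[2])
Fx,Fy,Fz=np.array([c,sn,0]),np.array([-sn,c,0]),np.array([0,0,1.])
s=r.read_state();R=Ro.from_quat(s['eef_rot']).as_matrix()
Rt=np.c_[Fx,-Fy,-Fz]
rv=np.degrees(Ro.from_matrix(Rt@R.T).as_rotvec())
off=np.array([-.012,0,.0045])  # pipe centre rel. grasp point, tool axes
pc=s['ee_pos']+R@(np.array([0,0,-r.hold_point_z])+off)
d=pc-np.array([p[0],p[1],.045])
print('rot units',(rv/5).round(2),'pipe centre rel seat (fixture axes, mm)',np.round([d@Fx*1e3,d@Fy*1e3,d[2]*1e3],1),'pipe axis',R[:,0].round(3),'F',s['ft_force'].round(1),'w',round(s['width'],4),'j',s['joint_positions'].round(2))
print('Fx',Fx.round(3),'Fy',Fy.round(3))
E
python3 f.py
```

```text
rot units [ 0.25 -0.31 -0.13] pipe centre rel seat (fixture axes, mm) [-51.  116.4 215.9] pipe axis [ 0.995 -0.097 -0.025] F [ 0.9 -0.4 -4.7] w 0.0335 j [ 0.07  0.01 -0.26  1.78  0.02  1.38 -1.86]
Fx [ 0.994 -0.108  0.   ] Fy [0.108 0.994 0.   ]
```

Request:
send_rows([
  [0.45,-0.2,0,0.06,-0.08,-0.03,1],
  [0.45,-0.3,0,0.06,-0.08,-0.03,1],
  [0.4,-0.4,0,0.06,-0.08,-0.03,1],
  [-0.03,-0.4,0,0.06,-0.08,-0.03,1],
  [-0.04,-0.4,-0.2,0,0,0,1],
  [-0.05,-0.4,-0.2,0,0,0,1],
  [-0.05,-0.4,-0.2,0,0,0,1],
  [-0.05,-0.4,-0.2,0,0,0,1],
  [0,-0.3,-0.2,0,0,0,1],
  [0,0,0,0,0,0,1],
])

```text
time: 12.05
ee_pos: [0.5047, -0.0618, 0.2127]
eef_rot: [0.999, -0.05, 0.009, -0.001]
ft_force: [-1.3, -0.5, -4.4]
width: 0.0331
```

```bash
python3 f.py; python3 - <<'E'
from h import *
shot("scene","s10",(250,80,430,270),4);shot("side","d10",(260,60,430,240),4);shot("wrist","w10",None,1.25)
E
```

```text
rot units [-0.    0.22 -0.1 ] pipe centre rel seat (fixture axes, mm) [ -4.4  22.8 181.7] pipe axis [ 0.995 -0.099  0.019] F [-1.3 -0.5 -4.4] w 0.0331 j [ 0.18  0.08 -0.16  1.79  0.01  1.26 -1.65]
Fx [ 0.994 -0.108  0.   ] Fy [0.108 0.994 0.   ]
```

View pics/s10.png

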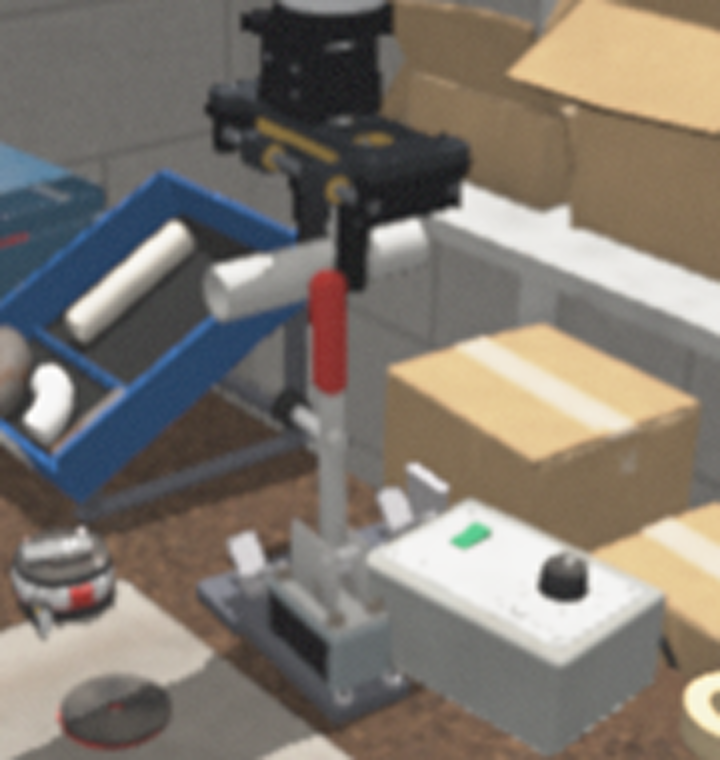

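View pics/d10.png

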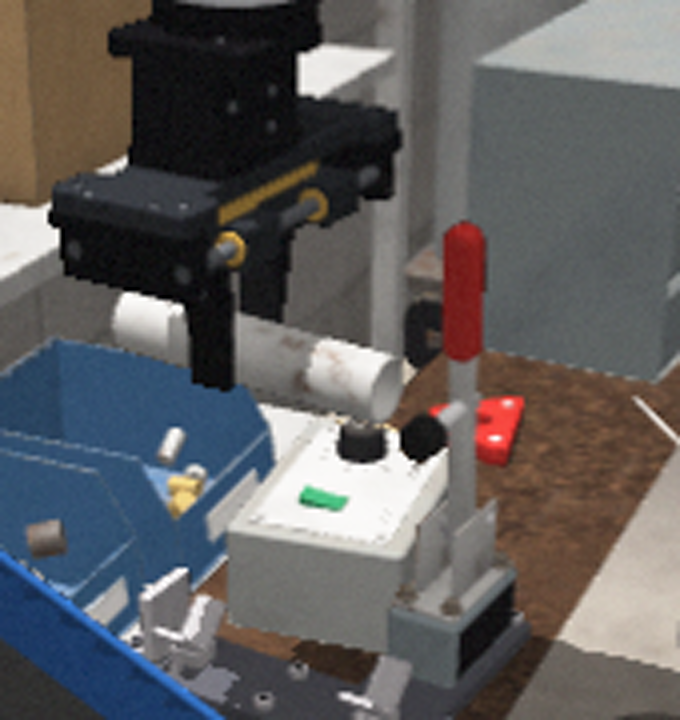

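View pics/w10.png

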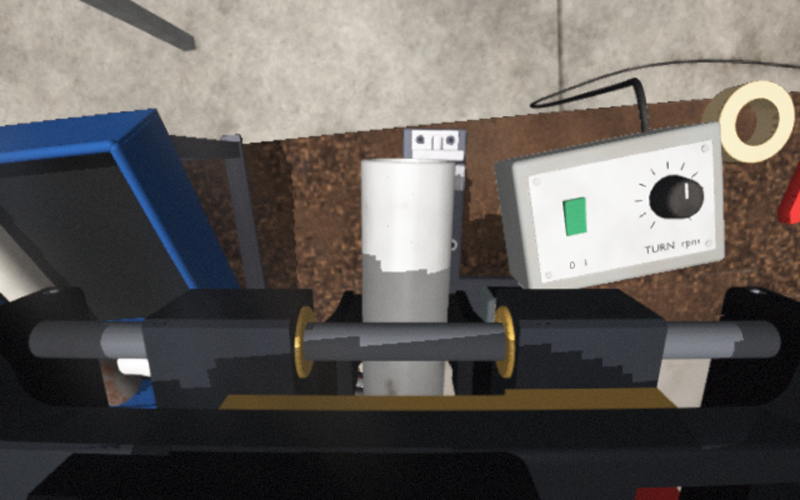

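```bash
cat > ovp.py <<'E'
from h import *
def cyl(C,im,pc,R,ax_tilt=0,L=.075,rad=.017,col=(0,255,0)):
    x,y,z=R[:,0],R[:,1],R[:,2]
    x2=x*np.cos(ax_tilt)+z*np.sin(ax_tilt);z2=np.cross(x2,y)
    t=np.linspace(0,2*np.pi,40)
    for e in(-L,L):
        q=pc+e*x2+rad*(np.outer(np.cos(t),y)+np.outer(np.sin(t),z2))
        cv2.polylines(im,[np.int32(proj(C,q)*16)],True,col,1,cv2.LINE_AA,4)
    return im
E
python3 - <<'E'
from ovp import *
e=tri([(cam('scene'),(305.5,153.3)),(cam('side'),(357,157.3))])
a=np.load('pics/s10.npy');R=Ro.from_quat(a[3:]).as_matrix();g=a[:3]-R[:,2]*r.hold_point_z
print('near end in tool axes rel grasp',R.T@(e-g))
pc=g+R@np.array([-.012,0,.0045])
im=cyl(cam('side'),cv2.imread('pics/d10_raw.png'),pc,R);cv2.imwrite('pics/oa_raw.png',im)
im=cyl(cam('scene'),cv2.imread('pics/s10_raw.png'),pc,R);cv2.imwrite('pics/ob_raw.png',im)
crop('oa',(275,110,375,175),7,'oa');crop('ob',(290,120,370,170),8,'ob')
E
```

```text
near end in tool axes rel grasp [-0.08235025  0.0015867   0.00901669]
```

View pics/oa.png

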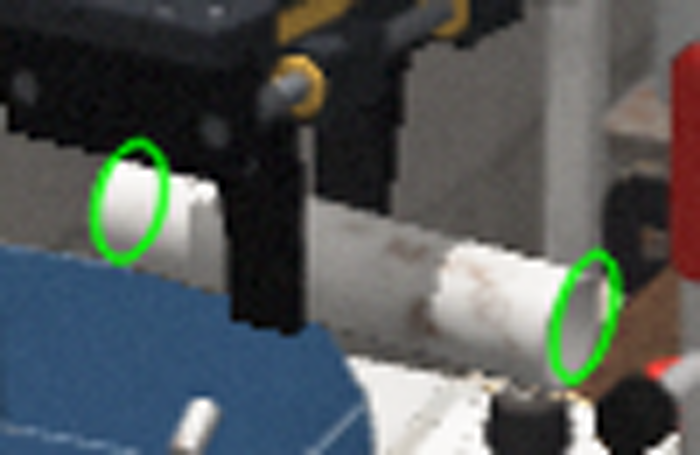

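View pics/ob.png

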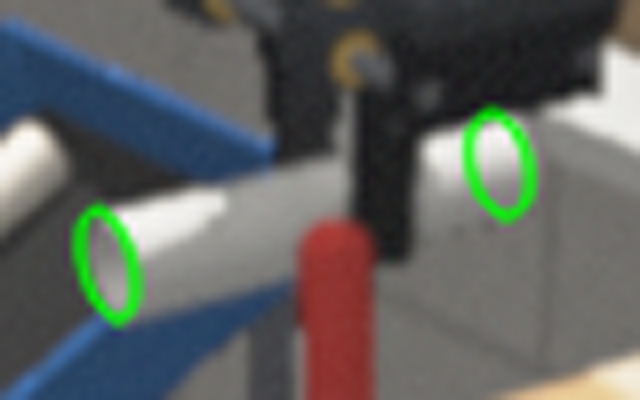

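```bash
sed -i 's/off=np.array(.*/off=np.array([-.010,0,.0065])/' f.py
```

Request:
send_rows([
  [-0.13,-0.25,0,0,0.07,-0.03,1],
  [-0.13,-0.25,0,0,0.07,-0.03,1],
  [0,-0.25,0,0,0.07,-0.03,1],
  [0,0,0,0,0,0,1],
])

```text
time: 12.53
ee_pos: [0.4979, -0.0811, 0.2157]
eef_rot: [0.999, -0.05, 0.001, -0.001]
ft_force: [0.5, 0.5, -4.3]
width: 0.0333
```

```bash
python3 f.py
```

```text
rot units [-0.02  0.03 -0.08] pipe centre rel seat (fixture axes, mm) [ -6.9   2.9 182.9] pipe axis [ 0.995 -0.101  0.003] F [ 0.5  0.5 -4.3] w 0.0333 j [ 0.2   0.08 -0.14  1.78  0.01  1.28 -1.61]
Fx [ 0.994 -0.108  0.   ] Fy [0.108 0.994 0.   ]
```

Request:
send_rows([
  [-0.03,-0.1,-0.3,0,0,-0.04,1],
  [-0.03,0,-0.45,0,0,-0.04,1],
  [-0.03,0,-0.45,0,0,0,1],
  [-0.03,0,-0.45,0,0,0,1],
  [-0.03,0,-0.45,0,0,0,1],
  [-0.03,0,-0.45,0,0,0,1],
  [0,0,0,0,0,0,1],
])

```text
time: 13.12
ee_pos: [0.4922, -0.0856, 0.1338]
eef_rot: [0.998, -0.055, 0.002, -0.001]
ft_force: [-0.8, -0.2, -4.5]
width: 0.0332
```

```bash
python3 f.py
```

```text
rot units [-0.02  0.06  0.03] pipe centre rel seat (fixture axes, mm) [-12.1  -2.1 100.9] pipe axis [ 0.994 -0.11   0.005] F [-0.8 -0.2 -4.5] w 0.0332 j [ 0.21  0.13 -0.14  1.9   0.02  1.11 -1.62]
Fx [ 0.994 -0.108  0.   ] Fy [0.108 0.994 0.   ]
```

Request:
send_rows([
  [0.06,0.05,-0.4,0,0,0,1],
  [0.06,0.05,-0.45,0,0.03,0,1],
  [0.03,0,-0.45,0,0.03,0,1],
  [0,0,-0.45,0,0,0,1],
  [0,0,-0.4,0,0,0,1],
  [0,0,-0.3,0,0,0,1],
  [0,0,0,0,0,0,1],
  [0,0,0,0,0,0,1],
])

```text
time: 13.78
ee_pos: [0.4984, -0.083, 0.059]
eef_rot: [0.998, -0.056, 0.001, -0.001]
ft_force: [0.4, 0.4, -4.0]
width: 0.0334
```

```bash
python3 f.py; python3 - <<'E'
from ovp import *
shot("scene","s11",(260,140,400,260),5);shot("side","d11",(280,140,400,260),5)
E
```

```text
rot units [-0.02  0.03  0.04] pipe centre rel seat (fixture axes, mm) [-6.2  1.2 26.2] pipe axis [ 0.994 -0.111  0.002] F [ 0.4  0.4 -4. ] w 0.0334 j [ 0.2   0.24 -0.14  1.95  0.04  0.95 -1.64]
Fx [ 0.994 -0.108  0.   ] Fy [0.108 0.994 0.   ]
```

View pics/s11.png

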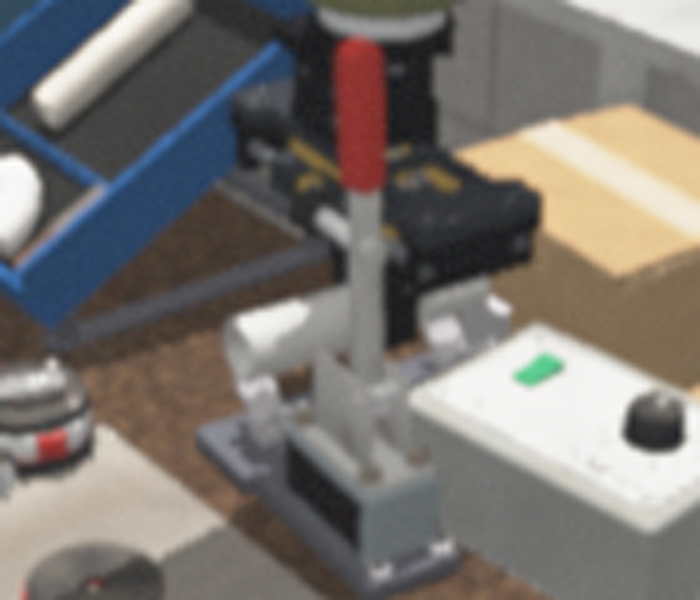

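View pics/d11.png

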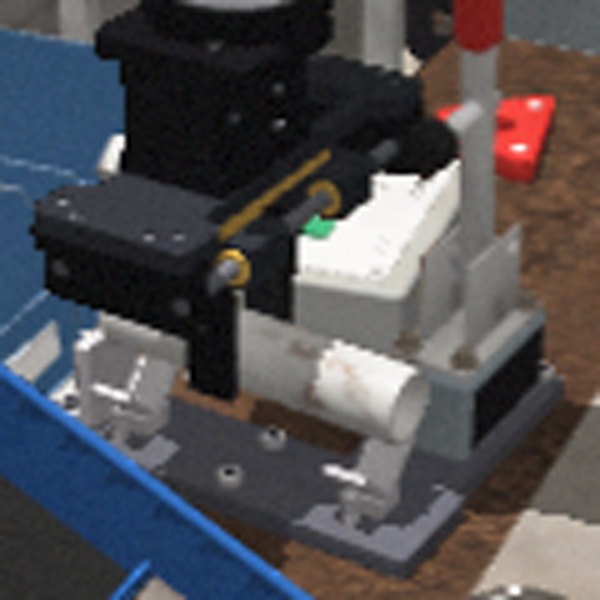

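Request:
send_rows([
  [0,-0.02,-0.25,0,0,0,1],
  [0,-0.02,-0.25,0,0,0,1],
  [0,0,-0.2,0,0,0,1],
  [0,0,0,0,0,0,1],
  [0,0,0,0,0,0,1],
])

```text
time: 14.3
ee_pos: [0.5001, -0.0847, 0.0383]
eef_rot: [0.998, -0.056, 0.003, -0.001]
ft_force: [0.2, -0.8, -3.1]
width: 0.033
```

```bash
python3 f.py
```

```text
rot units [-0.01  0.08  0.04] pipe centre rel seat (fixture axes, mm) [-4.4 -0.3  5.4] pipe axis [ 0.994 -0.112  0.007] F [ 0.2 -0.8 -3.1] w 0.033 j [ 0.2   0.27 -0.14  1.96  0.04  0.91 -1.64]
Fx [ 0.994 -0.108  0.   ] Fy [0.108 0.994 0.   ]
```

Request:
send_rows([
  [-0.02,0,-0.1,0,0.06,0.03,1],
  [0,0,-0.05,0,0,0,1],
  [0,0,0,0,0,0,1],
])

```text
time: 14.55
ee_pos: [0.4997, -0.0843, 0.0341]
eef_rot: [0.999, -0.054, 0.001, -0.001]
ft_force: [-1.0, -0.7, -3.0]
width: 0.0331
```

```bash
python3 f.py
```

```text
rot units [-0.01  0.02  0.  ] pipe centre rel seat (fixture axes, mm) [-4.7 -0.   1.3] pipe axis [ 0.994 -0.108  0.001] F [-1.  -0.7 -3. ] w 0.0331 j [ 0.2   0.28 -0.14  1.96  0.05  0.9  -1.64]
Fx [ 0.994 -0.108  0.   ] Fy [0.108 0.994 0.   ]
```

Request:
send_rows([
  [0,0,-0.08,0,0,0,1],
  [0,0,-0.03,0,0,0,1],
  [0,0,0,0,0,0,1],
])

```text
time: 14.8
ee_pos: [0.5003, -0.0837, 0.0334]
eef_rot: [0.999, -0.053, 0.001, -0.0]
ft_force: [-1.8, -3.3, -2.5]
width: 0.0333
```

```bash
python3 f.py
```

```text
rot units [-0.01  0.02 -0.03] pipe centre rel seat (fixture axes, mm) [-4.3  0.7  0.6] pipe axis [ 0.994 -0.105  0.002] F [-1.8 -3.3 -2.5] w 0.0333 j [ 0.2   0.28 -0.14  1.96  0.05  0.9  -1.64]
Fx [ 0.994 -0.108  0.   ] Fy [0.108 0.994 0.   ]
```

Request:
send_rows([
  [0,-0.03,-0.08,0,0,-0.02,1],
  [0,0,-0.04,0,0,0,1],
  [0,0,0,0,0,0,1],
])

```text
time: 15.05
ee_pos: [0.5009, -0.0835, 0.0331]
eef_rot: [0.999, -0.053, 0.001, -0.001]
ft_force: [-0.2, -0.4, -3.7]
width: 0.0332
```

```bash
python3 f.py
```

```text
rot units [-0.02  0.03 -0.02] pipe centre rel seat (fixture axes, mm) [-3.7  0.8  0.3] pipe axis [ 0.994 -0.106  0.002] F [-0.2 -0.4 -3.7] w 0.0332 j [ 0.2   0.28 -0.14  1.96  0.05  0.9  -1.64]
Fx [ 0.994 -0.108  0.   ] Fy [0.108 0.994 0.   ]
```

Request:
send_rows([
  [0,-0.03,-0.15,0,0,0,1],
  [0,0,-0.08,0,0,0,1],
  [0,0,0,0,0,0,1],
])

```text
time: 15.3
ee_pos: [0.5031, -0.0837, 0.0315]
eef_rot: [0.999, -0.054, 0.003, -0.001]
ft_force: [0.0, 0.7, -3.8]
width: 0.0327
```

```bash
python3 f.py
```

```text
rot units [-0.02  0.08 -0.01] pipe centre rel seat (fixture axes, mm) [-1.5  0.9 -1.3] pipe axis [ 0.994 -0.107  0.006] F [ 0.   0.7 -3.8] w 0.0327 j [ 0.2   0.28 -0.14  1.96  0.05  0.89 -1.64]
Fx [ 0.994 -0.108  0.   ] Fy [0.108 0.994 0.   ]
```

Request:
send_rows([
  [-0.04,-0.03,-0.15,0,0.05,0,1],
  [0,0,-0.08,0,0,0,1],
  [0,0,0,0,0,0,1],
])

```text
time: 15.55
ee_pos: [0.5046, -0.0839, 0.0301]
eef_rot: [0.999, -0.054, 0.004, -0.001]
ft_force: [0.1, 0.4, -4.2]
width: 0.0335
```

```bash
python3 f.py;  python3 - <<'E'
from ovp import *
shot("scene","s12",(290,170,390,250),7);shot("side","d12",(290,180,380,250),8)
E
```

```text
rot units [-0.03  0.08 -0.  ] pipe centre rel seat (fixture axes, mm) [ 0.   0.9 -2.8] pipe axis [ 0.994 -0.107  0.007] F [ 0.1  0.4 -4.2] w 0.0335 j [ 0.2   0.29 -0.14  1.96  0.05  0.89 -1.64]
Fx [ 0.994 -0.108  0.   ] Fy [0.108 0.994 0.   ]
```

View pics/s12.png

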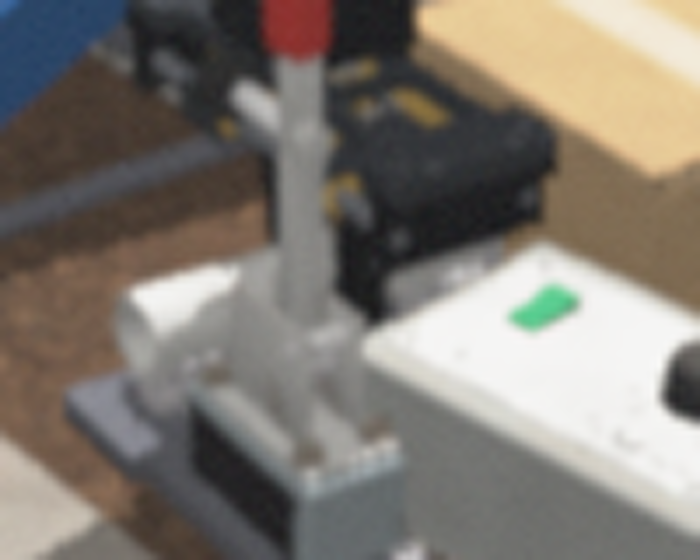

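View pics/d12.png

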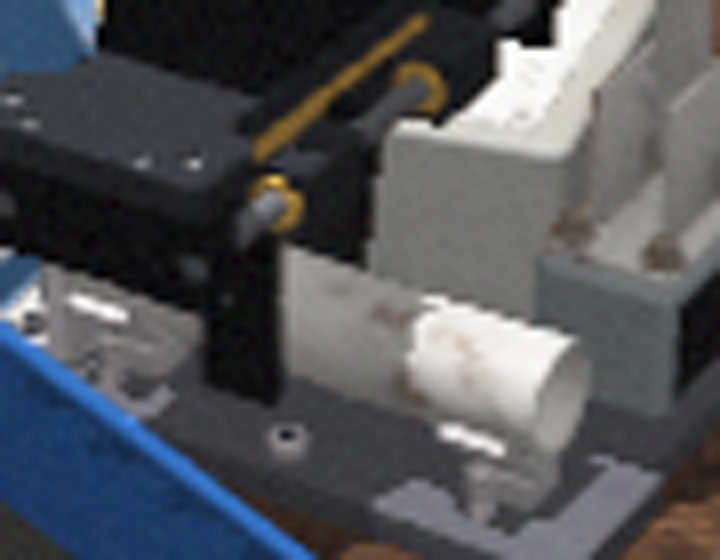

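Request:
send_rows([
  [-0.08,-0.03,-0.12,0,0.08,0,1],
  [-0.03,0,-0.06,0,0.03,0,1],
  [0,0,0,0,0,0,1],
])

```text
time: 15.9
ee_pos: [0.5057, -0.084, 0.0292]
eef_rot: [0.999, -0.054, 0.003, -0.002]
ft_force: [-0.4, -1.0, -5.3]
width: 0.0329
```

```bash
sed -i 's/off=np.array(.*/off=np.array([-.0115,0,.004])/' f.py;python3 f.py
```

```text
rot units [-0.03  0.07 -0.01] pipe centre rel seat (fixture axes, mm) [-0.4  0.9 -1.1] pipe axis [ 0.994 -0.107  0.005] F [-0.4 -1.  -5.3] w 0.0329 j [ 0.2   0.29 -0.14  1.95  0.05  0.89 -1.64]
Fx [ 0.994 -0.108  0.   ] Fy [0.108 0.994 0.   ]
```

Request:
send_rows([
  [-0.15,-0.03,-0.12,0,0.08,0,1],
  [-0.05,0,-0.06,0,0.03,0,1],
])

```text
time: 16.07
ee_pos: [0.5058, -0.084, 0.0288]
eef_rot: [0.999, -0.053, 0.004, -0.002]
ft_force: [-13.7, -1.0, 22.4]
width: 0.0331
```

```bash
python3 f.py
```

```text
rot units [-0.04  0.09 -0.01] pipe centre rel seat (fixture axes, mm) [-0.3  0.9 -1.6] pipe axis [ 0.994 -0.106  0.008] F [-13.7  -1.   22.4] w 0.0331 j [ 0.2   0.29 -0.14  1.96  0.05  0.89 -1.64]
Fx [ 0.994 -0.108  0.   ] Fy [0.108 0.994 0.   ]
```

Request:
send_rows([
  [0,0,0,0,0,0,1],
  [0,0,0,0,0,0,1],
])

```text
time: 16.23
ee_pos: [0.5059, -0.0841, 0.029]
eef_rot: [0.999, -0.053, 0.004, -0.002]
ft_force: [-2.0, 1.1, 2.3]
width: 0.0329
```

```bash
python3 f.py; python3 - <<'E'
from ovp import *
shot("scene","s13",(290,170,390,250),7);shot("side","d13",(290,180,380,250),8)
E
```

```text
rot units [-0.04  0.1  -0.01] pipe centre rel seat (fixture axes, mm) [-0.2  0.8 -1.4] pipe axis [ 0.994 -0.107  0.008] F [-2.   1.1  2.3] w 0.0329 j [ 0.2   0.29 -0.14  1.96  0.05  0.89 -1.64]
Fx [ 0.994 -0.108  0.   ] Fy [0.108 0.994 0.   ]
```

View pics/d13.png

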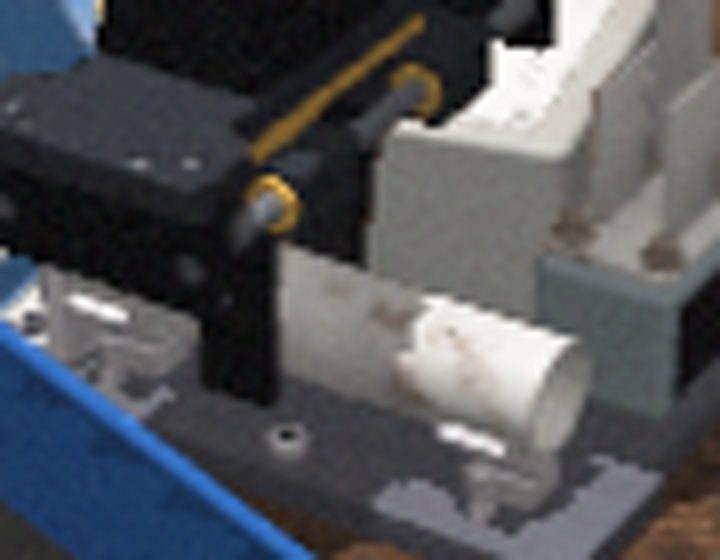

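Request:
send_rows([
  [0.12,-0.01,0,0,0.03,0,1],
  [0.12,-0.01,0,0,0,0,1],
])

```text
time: 16.5
ee_pos: [0.5065, -0.0841, 0.0285]
eef_rot: [0.999, -0.054, -0.005, -0.002]
ft_force: [-20.9, 2.9, 26.3]
width: 0.033
```

```bash
python3 f.py
```

```text
rot units [-0.05 -0.1  -0.  ] pipe centre rel seat (fixture axes, mm) [ 0.6  0.8 -1.7] pipe axis [ 0.994 -0.108 -0.009] F [-20.9   2.9  26.3] w 0.033 j [ 0.2   0.3  -0.13  1.94  0.05  0.91 -1.64]
Fx [ 0.994 -0.108  0.   ] Fy [0.108 0.994 0.   ]
```

Request:
send_rows([
  [0,0,0,0,0,0,1],
  [0,0,0,0,0,0,0.1],
  [0,0,0,0,0,0,-0.24],
  [0,0,0,0,0,0,-0.24],
  [0,0,0,0,0,0,-0.24],
  [0,0,0,0,0,0,-0.24],
])

```text
time: 17.0
ee_pos: [0.5072, -0.0845, 0.0275]
eef_rot: [0.999, -0.054, -0.004, -0.002]
ft_force: [0.5, -0.8, 0.3]
width: 0.0524
```

```bash
python3 f.py; python3 - <<'E'
from ovp import *
shot("scene","s14",(290,170,390,250),7);shot("side","d14",(290,180,380,250),8)
E
```

```text
rot units [-0.05 -0.09  0.01] pipe centre rel seat (fixture axes, mm) [ 1.3  0.6 -2.7] pipe axis [ 0.994 -0.108 -0.009] F [ 0.5 -0.8  0.3] w 0.0524 j [ 0.2   0.31 -0.13  1.94  0.05  0.91 -1.64]
Fx [ 0.994 -0.108  0.   ] Fy [0.108 0.994 0.   ]
```

View pics/d14.png

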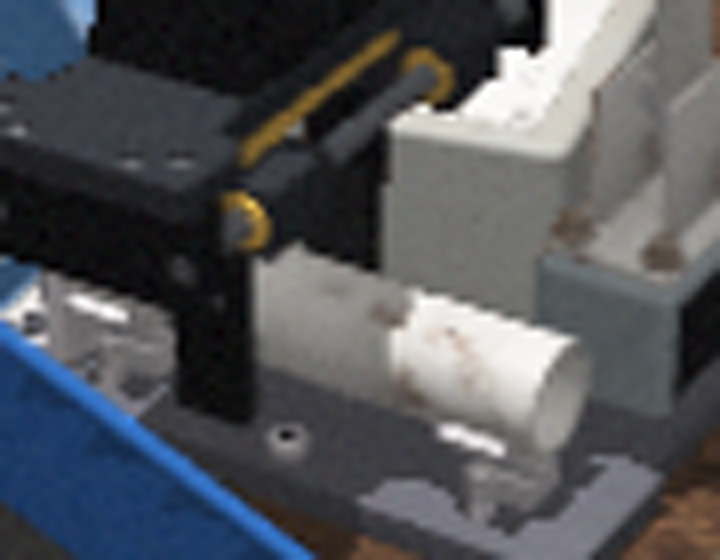

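View pics/s14.png

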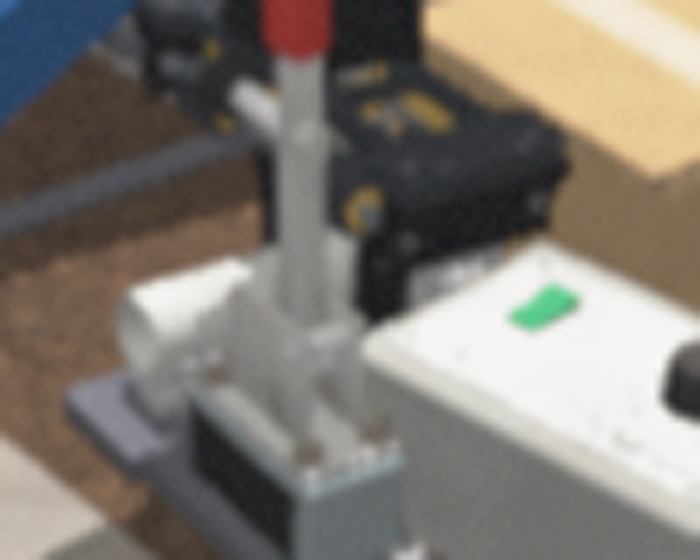

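Request:
send_rows([
  [0,0,0.3,0,0,0,-0.24],
  [0,0,0.4,0,0,0,-0.24],
  [0.02,0,0.5,0,0,0,-0.24],
  [0.05,0,0.7,0,0,0,-0.24],
  [0.05,0,0.8,0,0,0,-0.24],
  [0.05,0,0.8,0,0,0,-0.24],
  [0.05,0,0.8,0,0,0,-0.24],
  [0.05,0,0.8,0,0,0,-0.24],
  [0.05,0,0.8,0,0,0,-0.24],
  [0,0,0,0,0,0,-0.24],
])

```text
time: 17.93
ee_pos: [0.5141, -0.0839, 0.2176]
eef_rot: [0.999, -0.054, -0.005, -0.002]
ft_force: [0.9, -0.1, -0.2]
width: 0.0538
```

```bash
python3 f.py; python3 - <<'E'
from ovp import *
shot("wrist","w15",None,1.25)
shot("side","d15",(290,180,380,250),8)
from fix import W,o
p=o.x
c,s=np.cos(p[2]),np.sin(p[2]);R=np.array([[c,s,0],[s,-c,0],[0,0,-1]])
for n,cn in(('d15','side'),('w15','wrist')):
    C=cam('side') if cn=='side' else wcam('w15')
    im=cyl(C,cv2.imread(f'pics/{n}_raw.png'),np.array([p[0],p[1],.045]),R);cv2.imwrite(f'pics/o{n}_raw.png',im)
crop('od15',(290,180,380,250),8,'od15');crop('ow15',None,1.25,'ow15')
E
```

```text
rot units [-0.06 -0.11  0.  ] pipe centre rel seat (fixture axes, mm) [  8.2   1.9 187.4] pipe axis [ 0.994 -0.108 -0.01 ] F [ 0.9 -0.1 -0.2] w 0.0538 j [ 0.2   0.12 -0.14  1.73  0.01  1.3  -1.61]
Fx [ 0.994 -0.108  0.   ] Fy [0.108 0.994 0.   ]
```

View pics/od15.png

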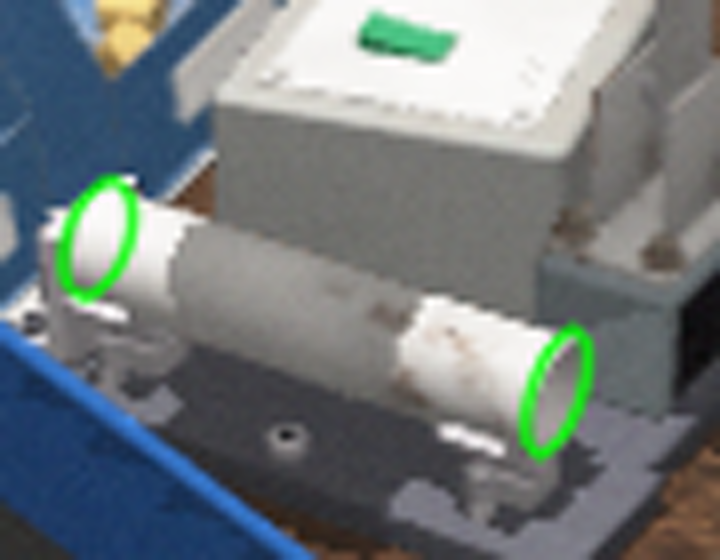

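View pics/ow15.png

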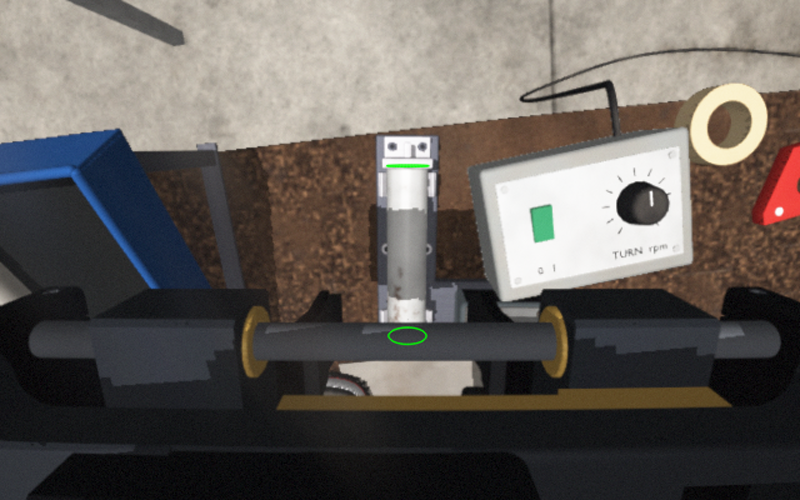

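```bash
python3 -c "
from h import *
crop('w15',(290,100,370,160),10,'w15c')"
```

```text
(no output)
```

View pics/w15c.png

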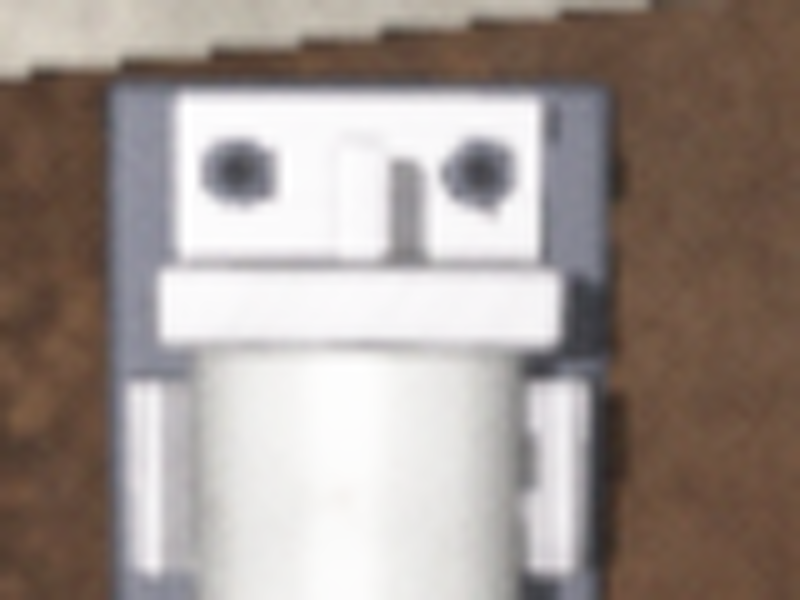

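Request:
send_rows([
  [0,0,0.9,0,0.02,0,-0.24],
  [0,0,0.9,0,0,1,-0.24],
  [0,0,0.9,0,0,1,-0.24],
  [0,0,0.9,0,0,1,-0.24],
  [0,0,0.9,0,0,1,0],
  [-0.2,-0.1,0.2,0,0,1,0],
  [-0.2,-0.2,0,0,0,1,0],
  [-0.2,-0.2,0,0,0,1,0],
  [-0.2,-0.2,0,0,0,1,0],
  [-0.2,-0.2,0,0,0,1,0],
])

```text
time: 18.87
ee_pos: [0.4756, -0.1095, 0.3502]
eef_rot: [0.937, 0.35, -0.018, 0.003]
ft_force: [-0.8, -1.2, -0.1]
width: 0.0437
```

Request:
send_rows([
  [-0.2,-0.2,0,0,0,1,0],
  [-0.2,-0.2,0,0,0,1,0],
  [-0.2,-0.2,0,0,0,1,0],
  [-0.2,-0.2,0,0,0,1,0],
  [-0.2,-0.2,0,0,0,1,0],
  [-0.2,-0.2,0,0,0,1,0],
  [-0.2,-0.2,0,0,0,1,0],
  [-0.2,-0.2,0,0,0,1,0],
  [0,0,0,0,0,1,0],
  [0,0,0,0,0,0,0],
])

```text
time: 19.7
ee_pos: [0.4191, -0.1604, 0.3384]
eef_rot: [0.717, 0.697, -0.023, 0.003]
ft_force: [0.4, 1.5, -0.1]
width: 0.0434
```

```bash
cat > hd.py <<'E'
from h import *
from fix import o
p=o.x
c,sn=np.cos(p[2]),np.sin(p[2])
Fx,Fy,Fz=np.array([c,sn,0]),np.array([-sn,c,0]),np.array([0,0,1.])
s=r.read_state();R=Ro.from_quat(s['eef_rot']).as_matrix()
Rt=np.c_[Fy,Fx,-Fz]
rv=np.degrees(Ro.from_matrix(Rt@R.T).as_rotvec())
g=s['ee_pos']-R[:,2]*r.hold_point_z;d=g-np.array([p[0],p[1],0])
f=np.array([d@Fx,d@Fy,d[2]])
print('rot units',(rv/5).round(2),'grasp fix mm',(f*1e3).round(1),'F',s['ft_force'].round(1),'w',round(s['width'],4))
E
python3 hd.py; python3 - <<'E'
from h import *
from fix import o
shot("scene","s16",(270,100,400,250),5);shot("side","d16",(330,60,450,240),4);shot("wrist","w16",None,1.25)
pts={}
for n,box in(('s16',(315,130,350,190)),('d16',(355,100,390,160))):
    im=cv2.imread(f'pics/{n}_raw.png').astype(int)
    m=((im[...,2]>100)&(im[...,1]<80)&(im[...,0]<80)).astype(np.uint8)
    k=np.zeros_like(m);x0,y0,x1,y1=box;k[y0:y1,x0:x1]=m[y0:y1,x0:x1]
    nn,l,st,ce=cv2.connectedComponentsWithStats(k);i=1+st[1:,4].argmax();print(n,st[i],ce[i]);pts[n]=ce[i]
g=tri([(cam('scene'),pts['s16']),(cam('side'),pts['d16'])]);p=o.x
c,s=np.cos(p[2]),np.sin(p[2]);d=g[:2]-p[:2];print('grip',g,'fix',c*d[0]+s*d[1],-s*d[0]+c*d[1])
E
```

```text
rot units [ 0.41 -0.35 -0.92] grasp fix mm [-65.6 -83.5 357.1] F [ 0.4  1.5 -0.1] w 0.0434
s16 [327 148  10  30 267] [331.7752809  162.35955056]
d16 [371 115  10  36 319] [375.32288401 132.4137931 ]
grip [ 0.42412719 -0.15690383  0.23340605] fix -0.06144413751686408 -0.08023562087455377
```

View pics/s16.png

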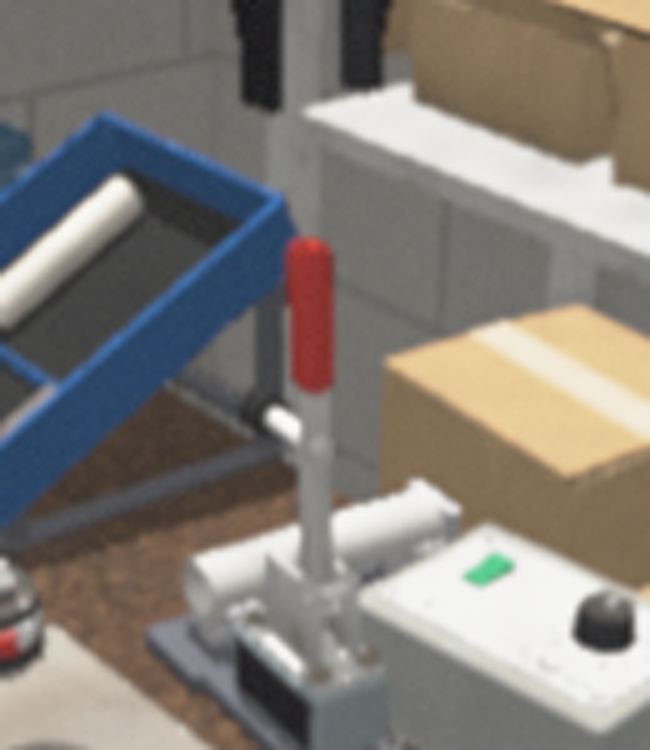

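View pics/w16.png

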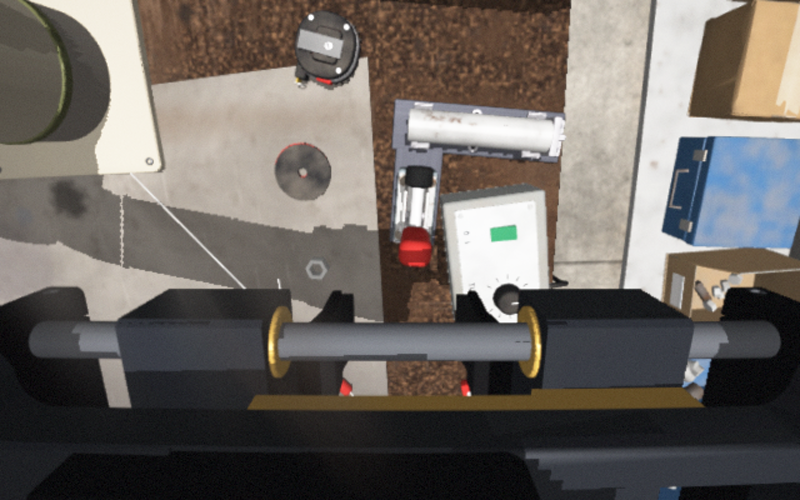

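Request:
send_rows([
  [0.06,0.05,0,0.2,-0.18,-0.46,0],
  [0.06,0.05,0,0.2,-0.18,-0.46,0],
  [0,0,-0.2,0,0,0,0],
  [0,0,0,0,0,0,0],
])

```text
time: 20.18
ee_pos: [0.4239, -0.156, 0.3312]
eef_rot: [0.75, 0.662, 0.0, -0.0]
ft_force: [-0.4, 0.4, -0.1]
width: 0.0433
```

```bash
python3 hd.py
```

```text
rot units [-0.01  0.    0.19] grasp fix mm [-61.8 -79.3 349.9] F [-0.4  0.4 -0.1] w 0.0433
```

Request:
send_rows([
  [0,0,-0.4,0,0,0.1,0],
  [0,0,-0.45,0,0,0.1,0],
  [0,0,-0.45,0,0,0,0],
  [0,0,0,0,0,0,0],
])

```text
time: 20.52
ee_pos: [0.424, -0.1554, 0.29]
eef_rot: [0.743, 0.669, -0.001, -0.0]
ft_force: [-0.1, -0.3, 0.1]
width: 0.0434
```

```bash
python3 hd.py
```

```text
rot units [ 0.02 -0.02 -0.04] grasp fix mm [-61.7 -78.7 308.7] F [-0.1 -0.3  0.1] w 0.0434
```

Request:
send_rows([
  [0,-0.02,-0.4,0,0,0,0],
  [0,-0.02,-0.45,0,0,0,0],
  [0,0,-0.45,0,0,0,0],
  [0,0,-0.45,0,0,0,0],
  [0,0,-0.35,0,0,0,0],
  [0,0,-0.2,0,0,0,0],
  [0,0,0,0,0,0,0],
])

```text
time: 21.1
ee_pos: [0.425, -0.1558, 0.2205]
eef_rot: [0.742, 0.671, -0.003, 0.0]
ft_force: [-0.2, -0.5, -1.4]
width: 0.0438
```

```bash
python3 hd.py
```

```text
rot units [ 0.05 -0.04 -0.08] grasp fix mm [-60.7 -78.9 239.2] F [-0.2 -0.5 -1.4] w 0.0438
```

Request:
send_rows([
  [0,-0.03,-0.15,0,0,-0.05,0],
  [0,0,0,0,0,0,1],
  [0,0,0,0,0,0,1],
  [0,0,0,0,0,0,1],
  [0,0,0,0,0,0,1],
], grip_force=15)

```text
time: 21.52
ee_pos: [0.4261, -0.157, 0.2179]
eef_rot: [0.743, 0.669, -0.002, 0.002]
ft_force: [-7.2, 0.9, -0.1]
width: 0.0243
```

```bash
python3 hd.py
```

```text
rot units [ 0.06 -0.01 -0.03] grasp fix mm [-59.6 -80.  236.6] F [-7.2  0.9 -0.1] w 0.0243
```

Request:
send_rows([
  [-0.06,0,0,0,0,0,1],
  [0,0,0,0,0,0,1],
  [0,0,0,0,0,0,1],
])

```text
time: 21.77
ee_pos: [0.4236, -0.157, 0.2178]
eef_rot: [0.743, 0.669, -0.002, 0.001]
ft_force: [0.4, 0.1, -3.6]
width: 0.0197
```

```bash
python3 hd.py
```

```text
rot units [ 0.05 -0.03 -0.03] grasp fix mm [-62.  -80.2 236.5] F [ 0.4  0.1 -3.6] w 0.0197
```

Request:
send_rows([
  [-0.05,-0.45,0.04,0,0,0,1],
  [-0.05,-0.49,0,0,0,0,1],
  [-0.05,-0.49,-0.05,0,0,0,1],
  [-0.05,-0.48,-0.11,0,0,0,1],
  [-0.05,-0.47,-0.16,0,0,0,1],
  [-0.05,-0.45,-0.2,0,0,0,1],
  [-0.05,-0.42,-0.25,0,0,0,1],
  [-0.04,-0.4,-0.29,0,0,0,1],
])

```text
time: 22.43
ee_pos: [0.4116, -0.2637, 0.1915]
eef_rot: [0.741, 0.672, 0.0, -0.001]
ft_force: [-3.2, 3.0, 2.4]
width: 0.0199
```

```bash
python3 hd.py; python3 arc.py
```

```text
rot units [-0.03 -0.02 -0.11] grasp fix mm [ -62.4 -187.7  210.2] F [-3.2  3.   2.4] w 0.0199
grip fix [-0.0624 -0.1877  0.2102] rad 0.1433 theta 0.8823887013983214 [-3.2  3.   2.4] 0.019858837411331903
[[ 0.098  0.995 -0.001]
 [ 0.995 -0.098  0.002]
 [ 0.002 -0.002 -1.   ]]
```

Request:
send_rows([
  [-0.04,-0.38,-0.31,0,0,0,1],
  [-0.04,-0.35,-0.35,0,0,0,1],
  [-0.03,-0.31,-0.38,0,0,0,1],
  [-0.03,-0.27,-0.41,0,0,0,1],
  [-0.02,-0.22,-0.44,0,0,0,1],
  [-0.02,-0.18,-0.46,0,0,0,1],
])

```text
time: 22.93
ee_pos: [0.4053, -0.319, 0.1164]
eef_rot: [0.741, 0.671, 0.001, -0.002]
ft_force: [0.1, 4.9, -0.2]
width: 0.0195
```

```bash
python3 hd.py; python3 arc.py
```

```text
rot units [-0.04 -0.02 -0.1 ] grasp fix mm [ -62.7 -243.4  135.1] F [ 0.1  4.9 -0.2] w 0.0195
grip fix [-0.0627 -0.2434  0.1351] rad 0.1454 theta 0.22246618017207742 [ 0.1  4.9 -0.2] 0.019470703057352955
[[ 0.099  0.995 -0.001]
 [ 0.995 -0.099  0.004]
 [ 0.004 -0.002 -1.   ]]
```

Request:
send_rows([
  [0,-0.06,-0.35,0,0,0,1],
  [0,-0.03,-0.35,0,0,0,1],
  [0,0,-0.25,0,0,0,1],
])

```text
time: 23.18
ee_pos: [0.4047, -0.325, 0.0837]
eef_rot: [0.742, 0.671, -0.0, -0.001]
ft_force: [-0.5, -1.3, 1.3]
width: 0.0198
```

```bash
python3 hd.py; python3 arc.py|head -1
```

```text
rot units [-0.01 -0.02 -0.08] grasp fix mm [ -62.7 -249.4  102.4] F [-0.5 -1.3  1.3] w 0.0198
grip fix [-0.0627 -0.2494  0.1024] rad 0.1457 theta -0.006112749214128431 [-0.5 -1.3  1.3] 0.019778512665391743
```

Near the bottom; press to feel the stop.

Request:
send_rows([
  [0,0,-0.2,0,0,0,1],
  [0,0,-0.2,0,0,0,1],
])

```text
time: 23.35
ee_pos: [0.4046, -0.326, 0.0716]
eef_rot: [0.742, 0.67, -0.001, -0.001]
ft_force: [-8.8, 2.9, 23.0]
width: 0.0183
```

```bash
python3 hd.py; python3 arc.py|head -1;python3 - <<'E'
from h import *
shot("scene","s17",(270,130,410,270),5);shot("side","d17",(290,120,430,250),5)
E
```

```text
rot units [-0.   -0.03 -0.07] grasp fix mm [ -62.7 -250.4   90.3] F [-8.8  2.9 23. ] w 0.0183
grip fix [-0.0627 -0.2504  0.0903] rad 0.1465 theta -0.08956548828403124 [-8.8  2.9 23. ] 0.01827467691697224
```

View pics/s17.png

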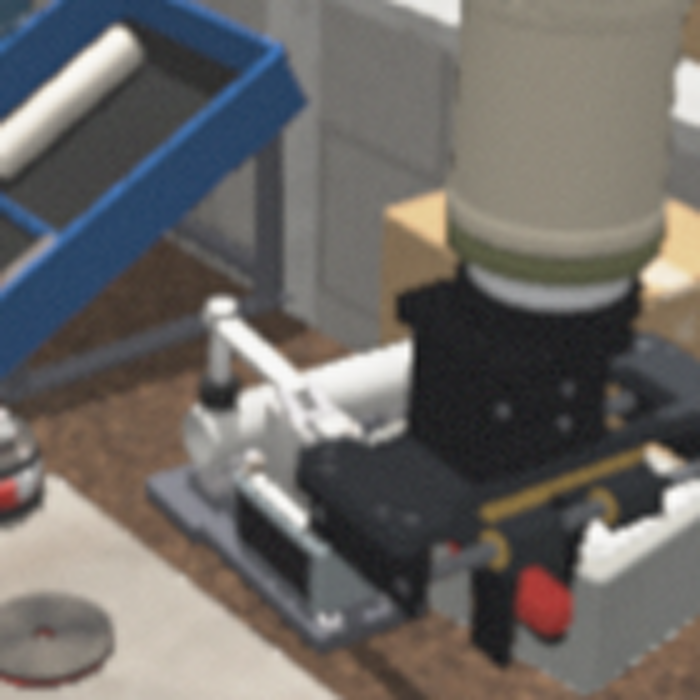

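View pics/d17.png

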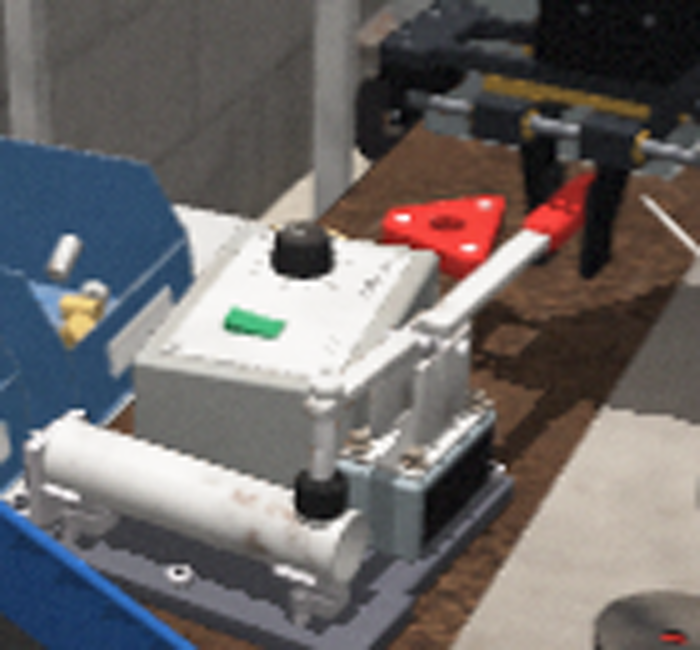

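Request:
send_rows([
  [0,0,0,0,0,0,1],
  [0,0,0,0,0,0,0],
  [0,0,0,0,0,0,0],
  [0,0,0,0,0,0,0],
  [0,0,0,0,0,0,0],
])

```text
time: 23.87
ee_pos: [0.4054, -0.3252, 0.0706]
eef_rot: [0.741, 0.671, -0.001, -0.001]
ft_force: [-0.9, 0.3, -0.8]
width: 0.0372
```

```bash
python3 hd.py;python3 - <<'E'
from h import *
shot("wrist","w18",None,1.25)
E
```

```text
rot units [-0.   -0.02 -0.1 ] grasp fix mm [ -62.  -249.6   89.3] F [-0.9  0.3 -0.8] w 0.0372
```

View pics/w18.png

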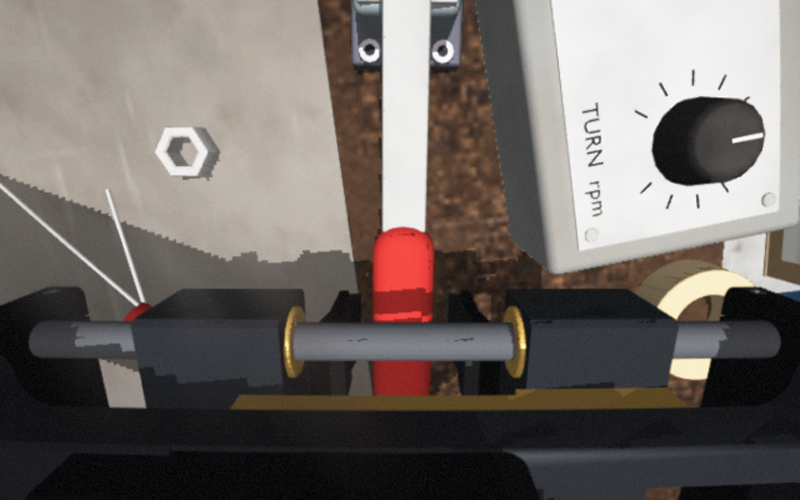

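Open and clear on both sides; retreat upward.

Request:
send_rows([
  [0,0,0,0,0,0,0],
  [0,0,0.3,0,0,0,0],
  [0,0,0.5,0,0,0,0],
  [0,0,0.7,0,0,0,0],
  [0,0,0.8,0,0,0,0],
  [0,0,0.8,0,0,0,0],
  [0,0,0.8,0,0,0,0],
  [0,0,0.8,0,0,0,0],
  [0,0,0.8,0,0,0,0],
  [0,0,0,0,0,0,0],
])

```text
time: 24.75
ee_pos: [0.4031, -0.3233, 0.2473]
eef_rot: [0.741, 0.671, -0.001, -0.001]
ft_force: [0.1, -0.3, -0.1]
width: 0.0438
```

```bash
python3 hd.py;python3 - <<'E'
from h import *
from fix import o
shot("scene","s19",(270,130,410,270),5);shot("side","d19",(290,120,430,250),5);shot("wrist","w19",None,1.25)
pts={}
for n,box in(('s19',(350,225,395,262)),('d19',(390,140,420,185))):
    im=cv2.imread(f'pics/{n}_raw.png').astype(int)
    m=((im[...,2]>130)&(im[...,1]<90)&(im[...,0]<90)).astype(np.uint8)
    k=np.zeros_like(m);x0,y0,x1,y1=box;k[y0:y1,x0:x1]=m[y0:y1,x0:x1]
    nn,l,st,ce=cv2.connectedComponentsWithStats(k);i=1+st[1:,4].argmax();print(n,st[i],ce[i])
E
```

```text
rot units [-0.01 -0.03 -0.1 ] grasp fix mm [ -64.4 -247.9  266. ] F [ 0.1 -0.3 -0.1] w 0.0438
s19 [360 237  25  19 177] [372.96610169 246.76836158]
d19 [394 155  17  13 112] [402.48214286 160.84821429]
```

View pics/s19.png

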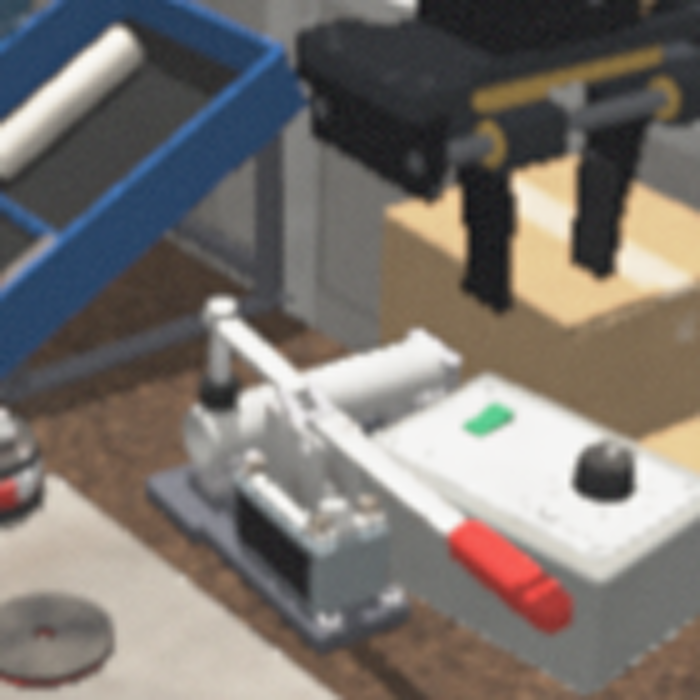

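View pics/d19.png

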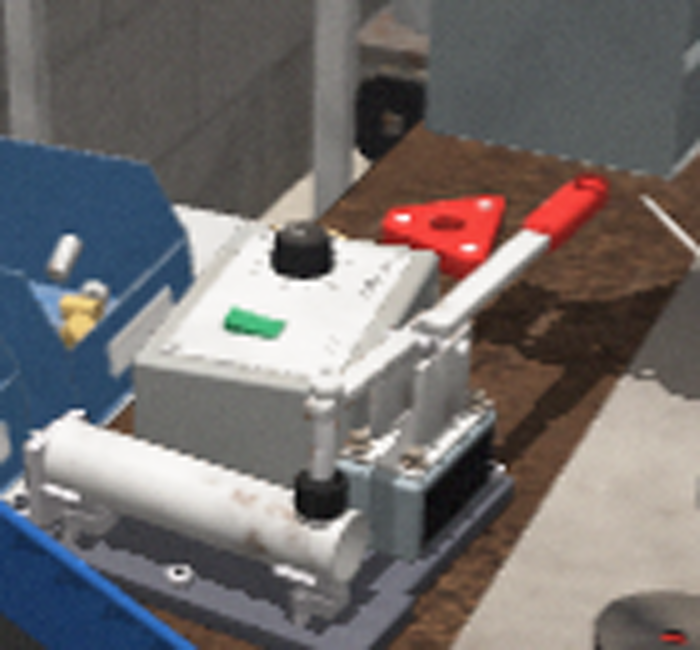

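View pics/w19.png

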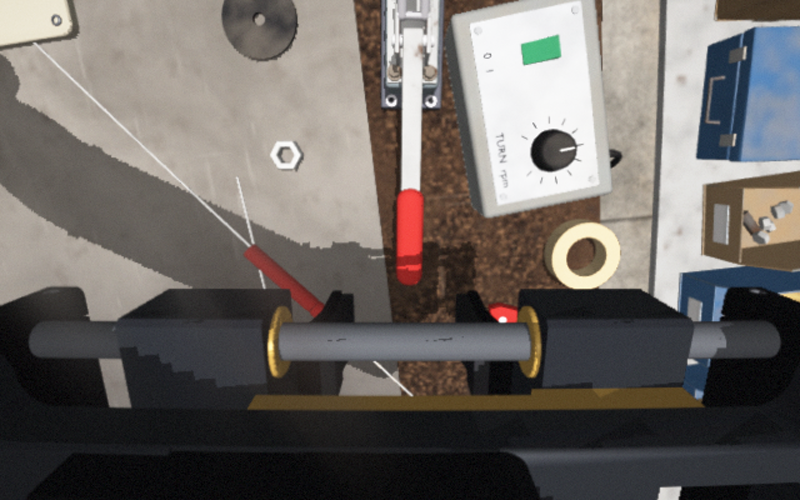

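Request:
send_rows([
  [0.45,0.55,0.2,0,0,0,0],
  [0.45,0.55,0.2,0,0,0,0],
  [0.45,0.55,0.2,0,0,0,0],
  [0.45,0.55,0.2,0,0,0,0],
  [0.45,0.55,0.2,0,0,0,0],
  [0.45,0.55,0.2,0,0,0,0],
  [0.45,0.55,0,0,0,0,0],
  [0,0,0,0,0,0,0],
  [0,0,0,0,0,0,0],
])

```text
time: 25.65
ee_pos: [0.4932, -0.1995, 0.2678]
eef_rot: [0.742, 0.67, -0.006, -0.014]
ft_force: [-0.5, -0.7, 0.9]
width: 0.0433
```

```bash
python3 - <<'E'
from h import *
shot("wrist","w20",None,1.25)
crop('w20',(180,60,440,220),3,'w20c')
E
```

```text
(no output)
```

View pics/w20c.png

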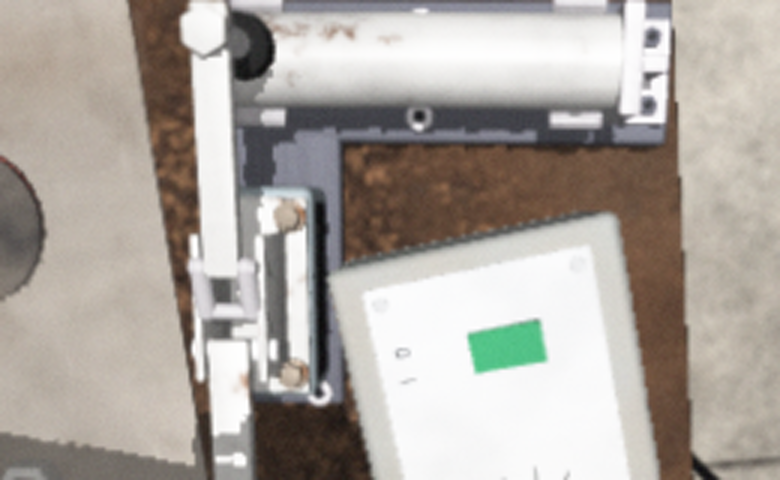

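```bash
python3 - <<'E'
from h import *
crop('w20',(360,55,410,105),12,'z')
s=r.read_state();print(s['time'],s['ft_force'])
E
```

```text
25.7 [-0.27082936  0.13922648 -0.50708673]
```

View pics/z.png

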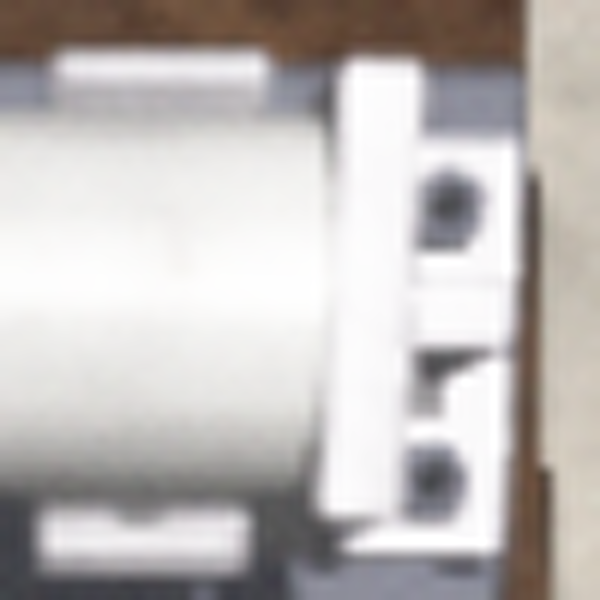

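```bash
python3 -c "
from bench import r
print(r.close_job())"
```

```text
the job is handed in; nothing more can be done
None
```

I opened the clamp, laid the long pipe in both vees against the end stop, pressed the handle back down, and handed the job in at about 26 s.

- **Clamp opened:** I raised the handle until it met its end stop. It stayed upright when I let go.
- **Pipe placed:** I pushed the pipe towards the stop and it resisted with about 21 N. After I let go, the wrist picture showed its end flush with the stop face, and it still did after clamping.
- **Clamp closed:** I pressed the handle down until it pushed back with about 23 N. Afterwards the grip was within about 2 pixels of where it started in both fixed cameras. The rubber foot sits on the pipe at the near vee.
- **Everything else:** I only took the long pipe from the bin. The last pictures show the thin pipe still there, but they don't show the whole lower part of the bin. The gripper was clear of everything at the end, with about 0.6 N at the wrist.

**Where checks disagreed:**
- The arm drifted 5 to 15 mm on the quicker moves, so I corrected it in small steps.
- My first estimates of where the pipe sat in the gripper were off by 2 to 3 mm. Contact force and pictures settled the final seating.
- The model overlay sat 1 to 2 pixels off in the side camera, within the calibration error.

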